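# Chuck the countersink, put the spade bits away

## Task

The holes in the cake pop stand get countersunk next, so fit the countersink (the cone-headed bit in the wooden block) in the nose-up drill: open the chuck by turning its sleeve anticlockwise, set the shank in it right down to the stop, then turn the sleeve back clockwise until all three jaws grip it firmly and it stands straight. Lay every spade bit back in the clear tub, one to a compartment, flat on the bottom with the blade in the wide pocket and the shank in the narrow channel; either job may come first. Leave everything else on the shelf where it is.

Things in the scene. Friction and masses are not known exactly. Their poses are not given: they have to be found in the camera images.
- countersink: Brass-coloured countersink bit, the only cone-headed one of three short bits standing shank down in the wooden block; 45 g. Origin at the centre of the shank's foot, z up the bit: round shank 8 mm diameter from z 0 to 34 mm (its last 2 mm relieved to 6 mm), cylindrical head 16 mm diameter from z 34 to 44 mm, cone to a blunt point at z 50 mm.
- block: Fixed wooden bit block 56 x 150 x 28 mm high, origin at the centre of its underside, long axis along y. Three holes 10 mm wide, 22 mm deep at its y = -48, 0 and +48 mm; a bit in a hole stands with its foot 6 mm above the shelf, the underside of its head 12 mm above the block's top. Which bit is in which hole varies.
- burr: Bit with a dark ball head 17 mm across on an 8 mm shank, standing in the block. Not needed; leave it standing.
- drum: Bit with a brown sanding drum 16 mm diameter, 18 mm tall, on an 8 mm shank, standing in the block. Not needed; leave it standing.
- drill: Fixed compact drill, nose up in a bench stand. Origin at shelf height on the chuck's axis (z). Grip and battery run out along +x to 185 mm, 130 mm high; the stand's column is at x = -58 mm. Only the chuck rises above 176 mm: fixed rear collar 37 mm diameter to z 190 mm, turning black ribbed sleeve z 191 to 228 mm (40 mm diameter, straight from z 194 to 220 mm, then tapering), jaw tips at z 229 mm.
- chuck_stop (a point): Floor of the chuck's bore, on the axis, 199 mm above the shelf and 30 mm below the jaw tips. A bit is fully in when its shank's foot stands on this; its head's underside is then 4 mm above the jaw tips and its point 20 mm above them.
- sleeve (a joint): Angle of the chuck sleeve, rad. 0 = jaws fully open (inner faces 7 mm from the axis); grows as the sleeve is turned clockwise seen from above, 1 rad bringing all three jaws 1 mm nearer the axis; end stop at 4.1. It starts part closed, too narrow for the shank to drop in with ease, and stays where it is left. The jaws meet an 8 mm shank at about 3.0; it then stiffens, firmly tight at about 3.6.
- jaw_a: One of the three steel jaws, coupled to the sleeve. 10 mm wide, 26 mm tall; slides radially. Its origin slides with it: it starts on the chuck's axis, 191 mm above the shelf.
- jaw_b: Second jaw, 120 degrees round from the first.
- jaw_c: Third jaw, 240 degrees round from the first.
- tub: Fixed clear tub 138 (x) x 216 (y) x 40 mm high, walls and floor 3 mm, lid folded back beyond its +x side. Origin at the centre of its underside. A blue insert 12 mm high on the floor makes four compartments along x at y = -69, -23, 23, 69 mm: blade pocket 40 mm wide from x = 18 to 66 mm, shank channel 17 mm wide from x = -66 to -28 mm, between them an open trough across the tub for the fingers.
- spade_a: Steel spade bit, 122 mm long, about 90 g, may be absent. Origin at the underside, midway along its length; x runs along it towards the blade. Square shank 9 x 9 mm from x -61 to +19 mm with a red tail end, flat blade 22 mm wide, 5 mm thick from x +19 to +61 mm, at mid height of the shank. Centre of mass near x = +8 mm. Lies flat on its shank.
- spade_a_tip (a point): Blade end of spade bit a, 4.5 mm above the underside, at x = +61 mm.
- spade_b: Steel spade bit, 122 mm long, about 90 g, may be absent. Origin at the underside, midway along its length; x runs along it towards the blade. Square shank 9 x 9 mm from x -61 to +19 mm with a red tail end, flat blade 25 mm wide, 5 mm thick from x +19 to +61 mm, at mid height of the shank. Centre of mass near x = +8 mm. Lies flat on its shank.
- spade_b_tip (a point): Blade end of spade bit b, 4.5 mm above the underside, at x = +61 mm.
- spade_c: Steel spade bit, 122 mm long, about 90 g, may be absent. Origin at the underside, midway along its length; x runs along it towards the blade. Square shank 9 x 9 mm from x -61 to +19 mm with a red tail end, flat blade 28 mm wide, 5 mm thick from x +19 to +61 mm, at mid height of the shank. Centre of mass near x = +8 mm. Lies flat on its shank.
- spade_c_tip (a point): Blade end of spade bit c, 4.5 mm above the underside, at x = +61 mm.
- spade_d: Steel spade bit, 122 mm long, about 90 g, may be absent. Origin at the underside, midway along its length; x runs along it towards the blade. Square shank 9 x 9 mm from x -61 to +19 mm with a red tail end, flat blade 32 mm wide, 5 mm thick from x +19 to +61 mm, at mid height of the shank. Centre of mass near x = +8 mm. Lies flat on its shank.
- spade_d_tip (a point): Blade end of spade bit d, 4.5 mm above the underside, at x = +61 mm.
- cup: Stainless steel cup, 72 mm across, 75 mm high; bystander. Origin at the centre of the underside.
- pinch_bowl: White ceramic pinch bowl, 84 mm across, 35 mm high; bystander. Origin at the centre of the underside.
- mould: Round pink silicone flower mould, 92 mm across, 16 mm high; bystander. Origin at the centre of the underside.
- pop_stand: Wooden cake pop stand with rows of holes, 110 x 170 x 50 mm high; bystander. Origin at the centre of the underside.
There are look-alikes about, which are no part of the job. What is shaped like the spade_b but blue, purple or yellow is not meant.

How it is judged:
On the way, in this order (a step that is already met when the one before it is completed fails the run):
1. the countersink's shank stands in the chuck, down to the stop (z of countersink in the frame of chuck_stop between -0.004 and 0.006 m and horizontal distance between countersink and chuck_stop below 0.009 m and angle between countersink's own z axis and vertical below 0.4 rad), for 0.2 s.
2. the sleeve is turned until all three jaws grip the countersink (contact force between each of jaw_a, jaw_b, jaw_c and countersink above 6 N and angle between countersink's own z axis and vertical below 0.07 rad and horizontal distance between countersink and chuck_stop below 0.002 m and z of countersink in the frame of chuck_stop between -0.004 and 0.006 m), for 0.2 s.
At the end, for the whole second after the job is handed in: The countersink stands in the chuck within 4 degrees of upright, foot within 6 mm of the stop and 2 mm of the axis, each jaw pressing it with over 6 N; every spade bit present lies still and flat on the tub floor within 5 mm, blade in a pocket at the +x end, shank in a channel (all of step 2 and linear speed of each of countersink, spade_a, spade_b, spade_c, spade_d below 0.02 m/s and z of spade_a_tip in the frame of tub between 0 and 0.0125 m and z of each of spade_a, spade_b, spade_c, spade_d in the frame of tub below 0.008 m and x of spade_a_tip in the frame of tub between 0.045 and 0.07 m and x of each of spade_a, spade_b, spade_c, spade_d in the frame of tub below 0.01 m and y of spade_a_tip in the frame of tub between -0.105 and 0.105 m and z of spade_b_tip in the frame of tub between 0 and 0.0125 m and x of spade_b_tip in the frame of tub between 0.045 and 0.07 m and y of spade_b_tip in the frame of tub between -0.105 and 0.105 m and z of spade_c_tip in the frame of tub between 0 and 0.0125 m and x of spade_c_tip in the frame of tub between 0.045 and 0.07 m and y of spade_c_tip in the frame of tub between -0.105 and 0.105 m and z of spade_d_tip in the frame of tub between 0 and 0.0125 m and x of spade_d_tip in the frame of tub between 0.045 and 0.07 m and y of spade_d_tip in the frame of tub between -0.105 and 0.105 m); the robot touches nothing.
It fails at once if one of the bystanders (cup, pinch bowl, mould, cake pop stand) is moved more than 30 mm (distance of any of cup, pinch_bowl, mould, pop_stand from where it was at the start of the episode above 0.03 m).
It fails at once if the burr or the sanding drum is moved more than 20 mm (distance of any of burr, drum from where it was at the start of the episode above 0.02 m).
Of spade_a, spade_b, spade_c, spade_d only 2 to 4 are there at a start; the rules pass over those that are not, and their reading is None.
At some moment in a run one of spade_a, spade_b, spade_c, spade_d may be knocked a few centimetres aside while the robot is not near it.
It also fails if it takes over 210 s, if anything falls off the work surface, if the arm or the gripper's body presses on something with over 40 N, if the wrist force passes 120 N, or if a joint passes its speed limit or range.

## Robot

A 6-joint arm with a two-finger parallel gripper is mounted at the origin on the work surface. World frame = base frame: x ahead of the robot, y to its left, z up, the work surface at z = 0. Lengths are in m, angles in rad, forces in N, time in s.
With the tool pointing down it reaches from about 0.25 to 0.725 m from the base axis. Payload 4 kg.
Tool frame: the origin (TCP) lies between the finger pads; the fingertips stand 25 mm ahead of it and the grasp point (between the pads) lies 6 mm ahead of it; z points along the fingers, y is the line along which they close (so a half turn about z gives the same grasp; the last joint's range is limited). The gripper opens to 85 mm and grips with 20 to 120 N. Pads are 22 mm wide; open, the fingers measure 114 mm over their backs; the gripper's body (76 mm by 85 mm) begins 54 mm behind the grasp point. The pads swing forward as they close: fully open they stand 13 mm farther back than shut.
Start: joints at [1.331, 0.241, 0.005, 1.335, 0, 1.571], TCP at [0.119, 0.486, 0.225] pointing down, gripper open.
Joint ranges: [-2.72, 2.72], [-1.05, 1.87], [-1.09, 1.28], [-1.99, 2.15], [-1.42, 1.44], [-3.14, 3.14]. Speed limits (rad/s): [2.79, 2.79, 3.14, 3.14, 3.14, 3.14].

## Interface

Orientations are given as a unit quaternion [x, y, z, w].
In Python, from workcell import bot gives the robot as it stands. The module is installed in compiled form; this text tells all that it offers.
- The arm moves only by the shell command python3 -m pendant 'ROWS'. ROWS is JSON, one flat list of numbers, 7 for each row, row after row: the shift along the tool's x, y, z normalised to -1 to 1, where 1 is 0.5 m, then the turn, a rotation vector about the tool's x, y, z normalised to -1 to 1, where 1 is 180 degrees, then the opening, from 0 (shut) to 1 (fully open). In form: [tx, ty, tz, ax, ay, az, fingers, tx, ty, tz, ax, ay, az, fingers, ...]. A call has exactly 10 rows; each row is the pose to reach, as a shift and turn from the pose commanded when the call began, along the tool's axes at that moment, turning the shorter way round; what a row does not reach only later rows make up. A row lasts 1/12 s, in which the tool goes at most 41.7 mm and 7.16 degrees, less where a joint would pass 70% of its speed; a pose out of reach is approached as far as the arm can. A call with a number of a shift or a turn outside -1 to 1 is refused whole. A call with a gripper value outside its range is refused whole. The fingers move at their own pace and stop on an object; the grip force is fixed at half the most. Time passes only in rows, so rows that repeat a pose let the fingers close, or fill a call up. It gives the time, the measured TCP pose, the force, the opening and the grip force at its end, in the units of the state.
- bot.get_obs(): the state, without advancing time (a new reading comes with each control period).
- bot.camera(name): name is "scene" or "top" or "wrist"; returns a dict with "pixels" (384x512x3 uint8, red, green, blue), "mtx" (3x3 intrinsics, pixels), "k1" (the pictures are not rectified: a ray, as slopes to the right and down, at radius r is drawn at 1 + k1 r^2 times it, then the intrinsics apply), "cam_to_world" (4x4, takes a point from camera to world coordinates); the wrist camera has in their place "hand_eye" (4x4, takes a point from camera to tool coordinates, whose origin is the TCP and whose axes are the flange's). Camera axes: x right, y up, looking along -z (the intrinsics and any distortion apply to the point x, -y, -z); pixel columns grow to the right and rows downward; lengths in m; the calibration is good to about 2 mm. A picture is of the moment at which its call begins: read the wrist's pose just before it. There is no depth.
- bot.job_done(): hands the job in; it is judged then, once.
The state is a dict: "clock": time; "joint_pos": joint angles; "joint_vel": joint speeds; "tau": joint torques, N m; "eef_pos": TCP position; "tool_rot": TCP orientation; "ft_force": force on the tool from outside, world axes, zero at the start; "ft_torque": the same for the moment, N m; "grip_width": finger opening in m; "grasp_force": force on a finger pad.
Only numpy, scipy, OpenCV 4.12 (cv2) and the standard library are available. Lean on these libraries where they do the work, as an engineer would, in place of code of your own. Each camera call takes 0.05 s, during which the arm holds its last target. There are 200 camera calls.

## Working session

There is one attempt and no reset: what is moved stays moved. The work goes in short steps, Python scripts to look and compute and a shell command to move; the robot and the scene stay as the last step left them, time stands still between calls to the robot, and variables do not carry over. Pictures are saved under pics/ and viewed, at most 15 in all, crops included, and the job is handed in when it is done.

```bash
mkdir -p pics; cat > h.py <<'E'
import numpy as np, cv2
from workcell import bot
from scipy.spatial.transform import Rotation as R
def tool():
    o=bot.get_obs(); T=np.eye(4); T[:3,:3]=R.from_quat(o['tool_rot']).as_matrix(); T[:3,3]=o['eef_pos']; return T
def shot(name):
    T=tool(); c=bot.camera(name)
    c['M']=T@np.array(c['hand_eye']) if name=='wrist' else np.array(c['cam_to_world'])
    return c
def ray(c,u,v):
    K=np.array(c['mtx']); k=c['k1']
    p=cv2.undistortPoints(np.array([[[u,v]]],float),K,np.array([k,0,0,0,0.]))[0,0]
    d=c['M'][:3,:3]@np.array([p[0],-p[1],-1]); return c['M'][:3,3],d
def onz(c,u,v,z):
    o,d=ray(c,u,v); return o+d*(z-o[2])/d[2]
def proj(c,P):
    q=np.linalg.inv(c['M'])@np.append(P,1); s=np.array([q[0],-q[1]])/-q[2]
    s=s*(1+c['k1']*(s@s)); K=np.array(c['mtx']); return (K@np.append(s,1))[:2]
def save(c,name,box=None,scale=1):
    im=c['pixels'][...,::-1]
    if box: x0,y0,x1,y1=box; im=im[y0:y1,x0:x1]
    cv2.imwrite('pics/'+name,cv2.resize(im,None,fx=scale,fy=scale,interpolation=cv2.INTER_CUBIC))
E
python3 - <<'E'
from h import *
for n in ('top','scene'):
    c=shot(n); save(c,n+'1.png',None,1.5); print(n,c['mtx'],c['k1'],c['M'].round(3).tolist())
    np.savez(n+'1.npz',**c)
print(bot.get_obs())
E
```

```text
top [[361.31307532   0.         252.57536434]
 [  0.         361.31307532 187.58138168]
 [  0.           0.           1.        ]] -0.04471454994954012 [[0.001, 0.981, -0.192, 0.302], [-1.0, 0.002, 0.002, 0.046], [0.003, 0.192, 0.981, 1.325], [0.0, 0.0, 0.0, 1.0]]
scene [[357.32607536   0.         254.15596475]
 [  0.         357.32607536 192.89330392]
 [  0.           0.           1.        ]] 0.030425012292585308 [[0.805, -0.467, 0.366, 0.885], [0.593, 0.634, -0.496, -0.448], [-0.001, 0.616, 0.787, 0.909], [0.0, 0.0, 0.0, 1.0]]
{'clock': 0.1, 'joint_pos': array([1.33100461e+00, 2.41327124e-01, 3.89263447e-03, 1.33520442e+00,
       9.25936305e-07, 1.57080748e+00]), 'joint_vel': array([ 2.01675660e-04, -2.30845952e-03,  3.52544055e-03, -1.45385886e-03,
       -1.49824455e-03,  2.14273475e-06]), 'tau': array([ 3.09190250e-05, -3.73138082e+01,  2.53009826e+01,  1.09036415e-02,
       -9.70493488e-05, -9.11811043e-06]), 'eef_pos': array([0.11861618, 0.48514699, 0.2240201 ]), 'tool_rot': array([ 1.19614302e-01,  9.92820009e-01, -9.14622022e-04, -1.10649026e-04]), 'ft_force': array([-1.03087083, -0.37885964,  0.15662445]), 'ft_torque': array([-0.01826383, -0.05041182, -0.05597404]), 'grasp_force': 0.0, 'grip_width': 0.08569055763231738}
```

View pics/top1.png

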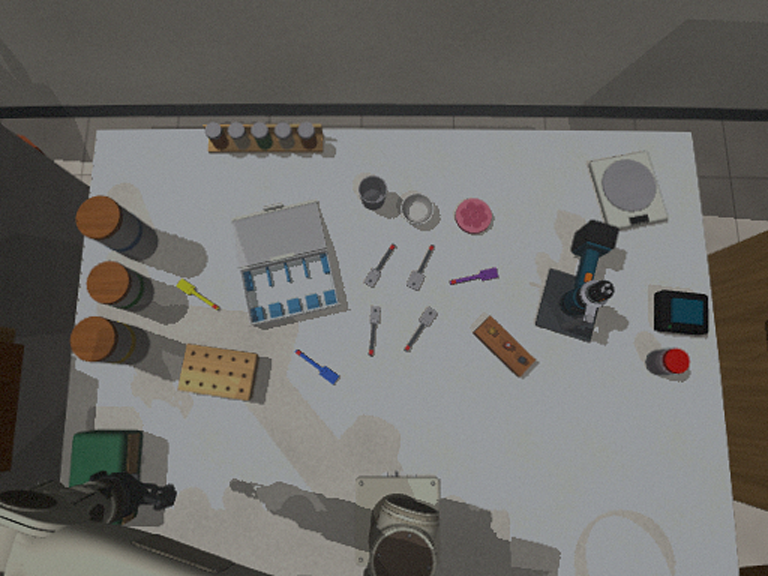

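View pics/scene1.png

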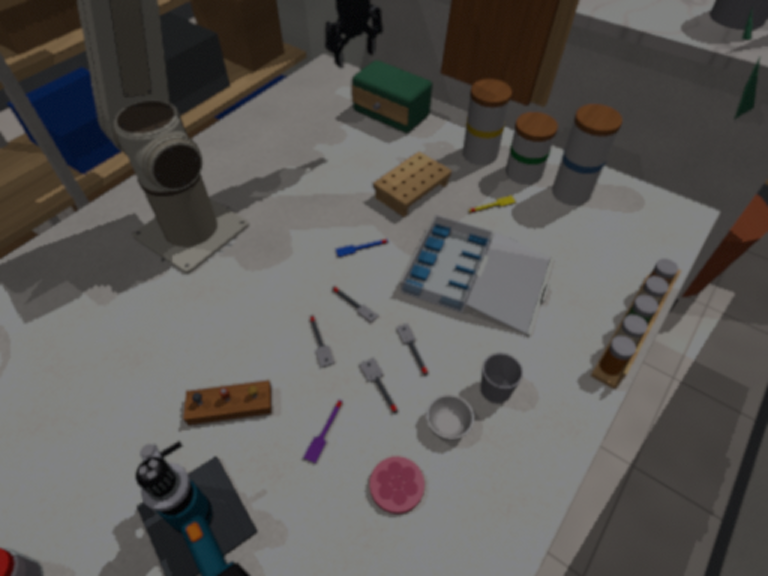

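Top view (shown at 1.5×): the tub is at about (290,285) with its lid side up (+x). Four spade bits lie at (380,265), (420,268), (375,330) and (421,328). The block is at (504,345) and the drill chuck at (600,291). The yellow, blue and purple look-alikes are to be left. The scene view agrees, and the brass cone looks to be at one end of the block.

```bash
cat >> h.py <<'E'
def down(p,yaw):
    """tool-down pose; yaw = world direction angle of tool x axis"""
    T=np.eye(4); c,s=np.cos(yaw),np.sin(yaw)
    T[:3,:3]=np.array([[c,s,0],[s,-c,0],[0,0,-1]]); T[:3,3]=p; return T
def rel(Tt,T=None):
    T=tool() if T is None else T
    D=np.linalg.inv(T)@Tt
    print('rows', (D[:3,3]/0.5).round(4).tolist(), (R.from_matrix(D[:3,:3]).as_rotvec()/np.pi).round(4).tolist(), 'mm',(D[:3,3]*1000).round(1).tolist())
def yaw(): 
    M=tool()[:3,:3]; return np.arctan2(M[1,0],M[0,0])
E
python3 - <<'E'
from h import *
c=dict(np.load('top1.npz')); c['k1']=float(c['k1'])
pts={'tubcorners(ll,lr,ur,ul) z.04':[(253,326,.04),(346,308,.04),(331,250,.04),(240,270,.04)],
'sp1 blade,tail':[(373,281,.005),(393,246,.005)],'sp2':[(413,284,.005),(432,246,.005)],'sp3':[(376,310,.005),(372,353,.005)],'sp4':[(430,312,.005),(406,348,.005)],
'block':[(487,318,.028),(533,370,.028)],'bits':[(492,326,.05),(508,346,.05),(523,360,.05)],'chuck':[(603,290,.229)]}
for k,v in pts.items(): print(k,[onz(c,u/1.5,w/1.5,z)[:2].round(3).tolist() for u,w,z in v])
w=shot('wrist'); print(np.array(w['hand_eye']).round(3).tolist(),w['mtx'],w['k1']); print(yaw())
save(w,'w0.png')
# target over the block, height .25
Tt=down([0.41,-0.12,0.30],yaw()); rel(Tt)
rel(down([0.42,-0.2,0.25],-np.pi/2))
E
```

```text
tubcorners(ll,lr,ur,ul) z.04 [[0.445, 0.342], [0.489, 0.121], [0.632, 0.159], [0.581, 0.38]]
sp1 blade,tail [[0.561, 0.057], [0.651, 0.007]]
sp2 [[0.554, -0.042], [0.651, -0.091]]
sp3 [[0.489, 0.049], [0.384, 0.059]]
sp4 [[0.484, -0.083], [0.396, -0.024]]
block [[0.466, -0.219], [0.342, -0.324]]
bits [[0.445, -0.225], [0.397, -0.261], [0.365, -0.295]]
chuck [[0.499, -0.422]]
[[-0.001, 0.954, 0.3, 0.075], [1.0, 0.001, -0.0, -0.0], [-0.0, 0.3, -0.954, -0.149], [0.0, 0.0, 0.0, 1.0]] [[282.23275787   0.         253.74851407]
 [  0.         282.23275787 191.49261519]
 [  0.           0.           1.        ]] -0.0605058936119817
2.901785019763287
rows [-0.8536, -1.0376, -0.1501] [-0.0005, 0.0, -0.0] mm [-426.8, -518.8, -75.0]
rows [-0.911, -1.1882, -0.0498] [-0.0004, -0.0004, -0.5763] mm [-455.5, -594.1, -24.9]
```

```bash
python3 -m pendant '[-0.06,-0.06,-0.05,0,0,0,1,-0.12,-0.12,-0.1,0,0,0,1,-0.18,-0.18,-0.15,0,0,0,1,-0.24,-0.24,-0.15,0,0,-0.02,1,-0.3,-0.3,-0.15,0,0,-0.04,1,-0.36,-0.36,-0.15,0,0,-0.06,1,-0.42,-0.42,-0.15,0,0,-0.076,1,-0.48,-0.48,-0.15,0,0,-0.076,1,-0.54,-0.54,-0.15,0,0,-0.076,1,-0.59,-0.59,-0.15,0,0,-0.076,1]'; python3 - <<'E'
from h import *
rel(down([0.45,-0.05,0.30],np.pi)); o=bot.get_obs(); print(yaw(),o['joint_pos'])
E
```

```text
clock: 0.98
eef_pos: [0.3259, 0.1431, 0.2999]
tool_rot: [0.0, 1.0, 0.0, 0.0]
ft_force: [1.4, 0.6, -0.3]
grip_width: 0.0856
grasp_force: 0.0
rows [-0.2485, -0.386, -0.0002] [0.0001, 0.0002, -0.0002] mm [-124.2, -193.0, -0.1]
3.14102095780905 [ 4.13639629e-01 -7.14788361e-02 -1.46746574e-01  1.49494528e+00
  6.37767902e-05  4.14211268e-01]
```

View pics/w0.png

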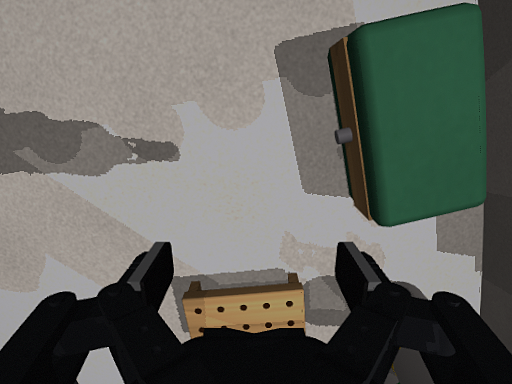

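Wrist view: gripper fingers at the bottom (tips near (160,245) and (350,245)), and the pop stand at (245,305). The free view lies above row 240.

```bash
python3 -m pendant '[-0.05,-0.05,0,0,0,0,0.6,-0.1,-0.1,0,0,0,0,0.6,-0.15,-0.15,0,0,0,0,0.6,-0.2,-0.2,0,0,0,0,0.6,-0.25,-0.25,0,0,0,0,0.6,-0.29,-0.29,0,0,0,0,0.6,-0.29,-0.29,0,0,0,0,0.6,-0.29,-0.29,0,0,0,0,0.6,-0.29,-0.29,0,0,0,0,0.6,-0.29,-0.29,0,0,0,0,0.6]'; python3 - <<'E'
from h import *
w=shot('wrist'); save(w,'w1.png',None,1.5); np.savez('w1.npz',**w); print(tool()[:3,3],bot.get_obs()['grip_width'])
E
```

```text
clock: 1.82
eef_pos: [0.4696, 0.0005, 0.2998]
tool_rot: [-0.0, 1.0, 0.0, -0.0]
ft_force: [-0.2, -0.2, 0.6]
grip_width: 0.0511
grasp_force: 0.0
[0.46971915 0.00067153 0.30000448] 0.05136596265144299
```

View pics/w1.png

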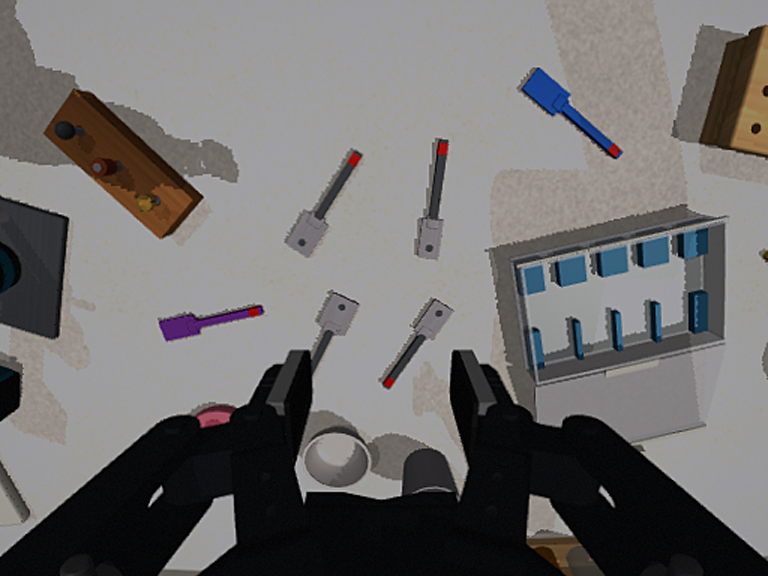

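Wrist view: the countersink (brass) is at (147,203), at the block's near-right end; drum at (103,167), burr at (65,130). Spades with blade and tail at: A (307,238)/(355,157), B (429,245)/(442,147), C (437,312)/(388,382), D (340,305)/behind the finger. The tub's blue dividers are at (571–653, 270–252) and (576–656, 338–321).

```bash
cat >> h.py <<'E'
def segs(c,z=0.005,gthr=0.8,box=(0,0,512,384),dbg=False):
    """grey/dark elongated bits with red tails; returns list of (tip,tail,len,width,yaw) on plane z"""
    im=c['pixels']; hsv=cv2.cvtColor(im,cv2.COLOR_RGB2HSV)
    red=(((hsv[...,0]<8)|(hsv[...,0]>172))&(hsv[...,1]>150)&(hsv[...,2]>90)).astype(np.uint8)
    n,l,s,cen=cv2.connectedComponentsWithStats(red)
    return [(cen[i],s[i,4]) for i in range(1,n) if s[i,4]>8]
E
python3 - <<'E'
from h import *
c=dict(np.load('w1.npz')); c['k1']=float(c['k1'])
for p,a in segs(c): print('red',(p*1.5).round(1),a,onz(c,*p,.006)[:2].round(4))
for nm,t,b in (('A',(355,157),(301,250)),('B',(442,143),(428,257)),('C',(388,384),(444,304)),('D',(310,375),(345,293))):
    P=onz(c,t[0]/1.5,t[1]/1.5,.005);Q=onz(c,b[0]/1.5,b[1]/1.5,.005); d=Q-P
    print(nm,P[:2].round(4),Q[:2].round(4),np.linalg.norm(d).round(4),np.degrees(np.arctan2(d[1],d[0])).round(1))
hsv=cv2.cvtColor(c['pixels'],cv2.COLOR_RGB2HSV)
tub=np.array([[-.047,-.046],[-.047,0],[-.047,.046],[.042,-.046],[.042,0],[.042,.046]])
px=[(571,268),(612,260),(653,250),(576,336),(616,328),(656,319)]
W=np.array([onz(c,u/1.5,v/1.5,.015)[:2] for u,v in px])
a=tub-tub.mean(0); b=W-W.mean(0)
th=np.arctan2((a[:,0]*b[:,1]-a[:,1]*b[:,0]).sum(),(a*b).sum()); Rm=np.array([[np.cos(th),-np.sin(th)],[np.sin(th),np.cos(th)]])
t=W.mean(0)-Rm@tub.mean(0); print('tub',t.round(4),th, ((tub@Rm.T+t-W)*1000).round(1).tolist())
print('bits',[onz(c,u/1.5,v/1.5,z)[:2].round(4).tolist() for u,v,z in ((147,203,.05),(103,167,.05),(65,130,.05))])
E
```

```text
red [442.3 148.1] 46 [0.3871 0.0619]
red [613.8 149.7] 36 [0.3863 0.2378]
red [353.4 159.1] 46 [ 0.3978 -0.0272]
red [253. 312.] 30 [ 0.5619 -0.1432]
red [388.7 382.1] 29 [0.6506 0.0095]
A [ 0.3957 -0.0256] [ 0.4914 -0.0852] 0.1127 -31.9
B [0.3821 0.0616] [0.4992 0.0511] 0.1176 -5.1
C [0.6536 0.0088] [0.5529 0.0707] 0.1183 148.4
D [ 0.6417 -0.0833] [ 0.5399 -0.0392] 0.111 156.6
tub [0.541  0.2578] 0.2219653902793965 [[-3.4, -1.6], [-4.5, -0.8], [-3.4, -0.1], [4.1, 1.3], [3.4, 0.9], [3.8, 0.3]]
bits [[0.4352, -0.2214], [0.4012, -0.2593], [0.367, -0.2908]]
```

```bash
python3 - <<'E'
from h import *
rel(down([0.441,0.056,0.12],np.radians(175)))
E
```

```text
rows [0.0574, 0.1106, 0.36] [0.0001, -0.0, 0.0279] mm [28.7, 55.3, 180.0]
```

```bash
python3 -m pendant '[0.03,0.05,0.08,0,0,0.028,0.4,0.0574,0.1106,0.16,0,0,0.028,0.4,0.0574,0.1106,0.24,0,0,0.028,0.4,0.0574,0.1106,0.3,0,0,0.028,0.4,0.0574,0.1106,0.36,0,0,0.028,0.4,0.0574,0.1106,0.36,0,0,0.028,0.4,0.0574,0.1106,0.36,0,0,0.028,0.4,0.0574,0.1106,0.36,0,0,0.028,0.4,0.0574,0.1106,0.36,0,0,0.028,0.4,0.0574,0.1106,0.36,0,0,0.028,0.4]'; python3 - <<'E'
from h import *
w=shot('wrist'); save(w,'w2.png',None,1.5); np.savez('w2.npz',**w); print(tool()[:3,3],bot.get_obs()['grip_width'])
E
```

```text
clock: 2.7
eef_pos: [0.4439, 0.0554, 0.1223]
tool_rot: [0.045, 0.999, 0.0, 0.003]
ft_force: [0.5, 0.7, -0.3]
grip_width: 0.0341
grasp_force: 0.0
[0.443557   0.05526289 0.12189622] 0.03401002393302181
```

View pics/w2.png

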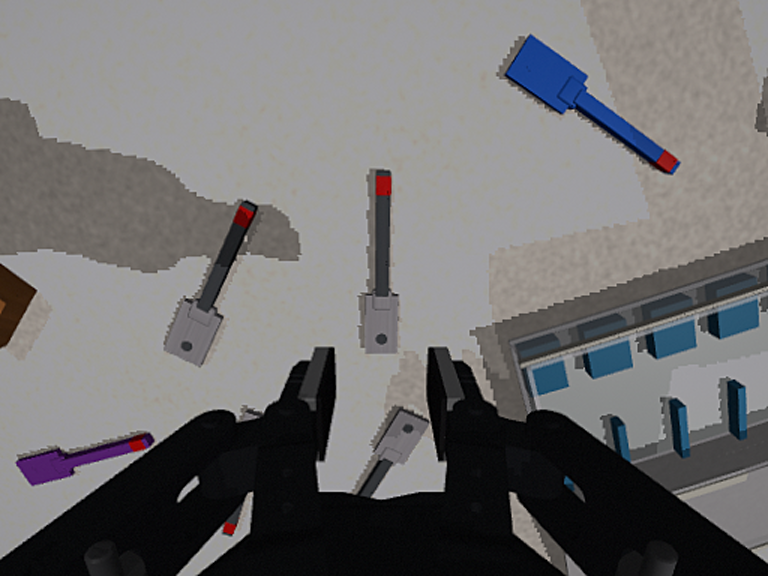

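Close view: spade B is upright in the image, tail end (384,171), blade end (380,353), centred between the fingers. Its blade looks about 25 mm wide.

```bash
cat >> h.py <<'E'
def ends(c,tail,tip,sc=1.5):
    P=onz(c,tail[0]/sc,tail[1]/sc,.009);Q=onz(c,tip[0]/sc,tip[1]/sc,.007); d=(Q-P)[:2]
    a=np.arctan2(d[1],d[0]); L=np.linalg.norm(d); m=(P+Q)[:2]/2
    print('tail',P[:2].round(4),'tip',Q[:2].round(4),'L',L.round(4),'yaw',a.round(4),'mid',m.round(4)); return m,a
E
python3 - <<'E'
from h import *
c=dict(np.load('w2.npz')); c['k1']=float(c['k1'])
m,a=ends(c,(384,171),(380,353))
g=m-0.003*np.array([np.cos(a),np.sin(a)])
rel(down([*g,0.0285],a+np.pi))
E
```

```text
tail [0.3786 0.063 ] tip [0.4992 0.0497] L 0.1214 yaw -0.11 mid [0.4389 0.0564]
rows [0.0163, 0.0013, 0.1867] [0.0003, 0.0014, 0.0066] mm [8.1, 0.7, 93.4]
```

```bash
python3 -m pendant '[0.016,0.001,0.06,0,0,0.007,0.4,0.016,0.001,0.12,0,0,0.007,0.4,0.016,0.001,0.16,0,0,0.007,0.4,0.016,0.001,0.187,0,0,0.007,0.4,0.016,0.001,0.187,0,0,0.007,0.4,0.016,0.001,0.187,0,0,0.007,0.4,0.016,0.001,0.187,0,0,0.007,0,0.016,0.001,0.187,0,0,0.007,0,0.016,0.001,0.187,0,0,0.007,0,0.016,0.001,0.187,0,0,0.007,0]'
python3 -m pendant '[0,0,-0.03,0,0,0,0,0,0,-0.1,0,0,0,0,0,0,-0.16,0,0,0,0,0,0,-0.24,0,0,0,0,0,0,-0.3,0,0,0,0,0,0,-0.3,0,0,0,0,0,0,-0.3,0,0,0,0,0,0,-0.3,0,0,0,0,0,0,-0.3,0,0,0,0,0,0,-0.3,0,0,0,0]'
python3 - <<'E'
from h import *
print(tool()[:3,3],yaw())
rel(down([0.50,0.22,0.20],np.pi+0.21))
E
```

```text
clock: 3.58
eef_pos: [0.4348, 0.0565, 0.0272]
tool_rot: [0.056, 0.998, 0.0, 0.001]
ft_force: [-0.1, 0.5, 0.0]
grip_width: -0.0
grasp_force: 0.0
clock: 4.42
eef_pos: [0.4326, 0.0562, 0.1748]
tool_rot: [0.055, 0.998, -0.0, -0.002]
ft_force: [-1.1, 0.1, 0.3]
grip_width: -0.0002
grasp_force: 0.0
[0.43264484 0.05620985 0.17481027] 3.0305942901226137
rows [-0.0974, 0.3404, -0.051] [-0.0001, -0.0011, -0.1022] mm [-48.7, 170.2, -25.5]
```

```bash
python3 - <<'E'
from h import *
w=shot('wrist'); save(w,'w3.png',None,1.5); np.savez('w3.npz',**w); print(tool()[:3,3],bot.get_obs()['grip_width'])
E
```

```text
[0.43281701 0.05625079 0.17489665] -0.00020408650718578268
```

View pics/w3.png

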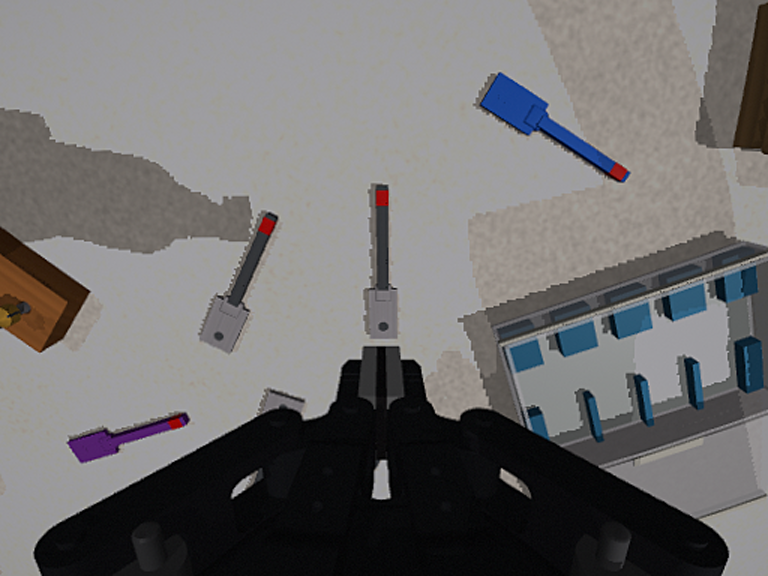

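Wrist view: spade B still lies there, tail (381,184), blade end (381,340). The fingers are shut with their tips at about (382,347), so they closed above it or beside it.

```bash
python3 - <<'E'
from h import *
c=dict(np.load('w3.npz')); c['k1']=float(c['k1'])
m,a=ends(c,(381,184),(381,340))
T=c['M']@np.linalg.inv(np.array(c['hand_eye']))
for z in (0,.006,.019,.025,.03): print(z,[(1.5*proj(c,(T@[x,0,z,1])[:3])).round(0).tolist() for x in (-.011,0,.011)])
E
```

```text
tail [0.3772 0.0622] tip [0.5007 0.0484] L 0.1243 yaw -0.1114 mid [0.4389 0.0553]
0 [[382.0, 383.0], [382.0, 358.0], [382.0, 332.0]]
0.006 [[382.0, 375.0], [382.0, 351.0], [382.0, 326.0]]
0.019 [[382.0, 360.0], [382.0, 338.0], [382.0, 314.0]]
0.025 [[381.0, 354.0], [381.0, 332.0], [381.0, 309.0]]
0.03 [[381.0, 349.0], [381.0, 328.0], [381.0, 305.0]]
```

```bash
python3 - <<'E'
from h import *
T=tool(); s=shot('scene'); t=shot('top'); np.savez('s2.npz',**s)
for c,n in ((s,'scene'),(t,'top')):
    for z in (-.03,0,.025): print(n,z,proj(c,(T@[0,0,z,1])[:3]).round(1))
u,v=proj(s,T[:3,3]).astype(int); b=(u-60,v-45,u+60,v+45); print(b); save(s,'s2.png',b,5)
E
```

```text
scene -0.03 [230.5 157. ]
scene 0 [231.1 164.5]
scene 0.025 [231.5 170.5]
top -0.03 [248.2 215.5]
top 0 [248.3 216.6]
top 0.025 [248.4 217.5]
(np.int64(171), np.int64(119), np.int64(291), np.int64(209))
```

View pics/s2.png

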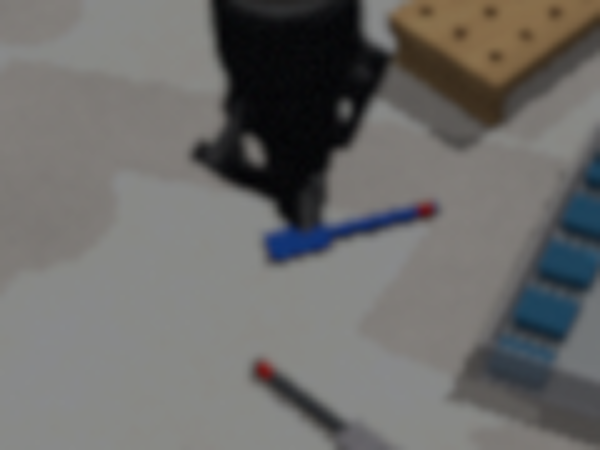

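The scene crop shows the shut tips at about (305,230), i.e. pixel (232,165). That projects to tool z ≈ 0, so the fingertips stand at about the reported TCP and not 25 mm ahead of it. I'll go lower.

```bash
python3 - <<'E'
from h import *
a=-.111; m=np.array([.4389,.0558]); g=m-0.003*np.array([np.cos(a),np.sin(a)])
rel(down([*g,0.006],a+np.pi))
E
```

```text
rows [-0.0062, 0.0005, 0.3385] [-0.0002, -0.0007, -0.0] mm [-3.1, 0.3, 169.3]
```

```bash
python3 -m pendant '[-0.006,0,0.05,0,0,0,0.4,-0.006,0,0.11,0,0,0,0.4,-0.006,0,0.17,0,0,0,0.4,-0.006,0,0.23,0,0,0,0.4,-0.006,0,0.29,0,0,0,0.4,-0.006,0,0.31,0,0,0,0.4,-0.006,0,0.325,0,0,0,0.4,-0.006,0,0.335,0,0,0,0.4,-0.006,0,0.339,0,0,0,0.4,-0.006,0,0.339,0,0,0,0.4]'
python3 -m pendant '[0,0,0,0,0,0,0.2,0,0,0,0,0,0,0,0,0,0,0,0,0,0,0,0,0,0,0,0,0,0,0,0,0,0,0,0,0,0,0,0,0,0,0,0,0,0,0,0,0,0,0,0,0,0,0,0,0,0,0,0,0,0,0,0,0,0,0,0,0,0,0]'
```

```text
clock: 5.4
eef_pos: [0.4373, 0.0561, 0.007]
tool_rot: [0.056, 0.998, 0.0, 0.0]
ft_force: [-0.6, 0.0, 0.4]
grip_width: 0.0342
grasp_force: 0.0
clock: 6.23
eef_pos: [0.4368, 0.0561, 0.0068]
tool_rot: [0.055, 0.998, 0.0, -0.0]
ft_force: [-0.1, 0.4, 0.9]
grip_width: 0.0001
grasp_force: 0.0
```

```bash
python3 - <<'E'
from h import *
T=tool(); s=shot('scene'); w=shot('wrist'); np.savez('s3.npz',**s); np.savez('w4.npz',**w)
for z in (-.03,0,.025): print(z,proj(s,(T@[0,0,z,1])[:3]).round(1))
u,v=proj(s,T[:3,3]).astype(int); b=(u-50,v-50,u+50,v+50); print(b)
a=cv2.resize(s['pixels'][b[1]:b[3],b[0]:b[2]],(400,400),interpolation=cv2.INTER_CUBIC)
bb=w['pixels'][84:384,156:356]; bb=cv2.resize(bb,(400,600))
im=np.zeros((600,800,3),np.uint8); im[:400,:400]=a; im[:,400:]=bb; cv2.imwrite('pics/m4.png',im[...,::-1])
E
```

```text
-0.03 [234.4 195.6]
0 [234.8 201.4]
0.025 [235.1 206.1]
(np.int64(184), np.int64(151), np.int64(284), np.int64(251))
```

View pics/m4.png

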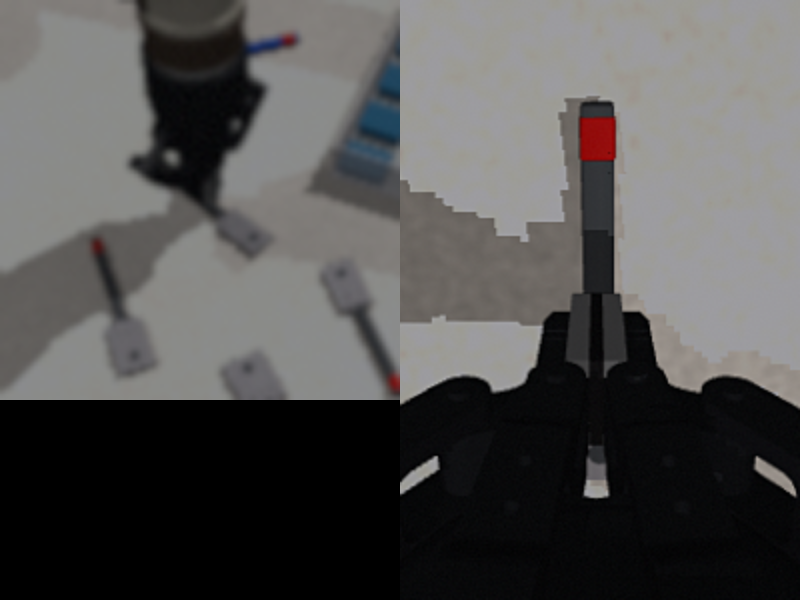

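The left view shows the tips on the shank by the blade; the right shows the shut pads (570–625, 293–360) over the shank. They are still just above it, so I'll find the contact height by touch.

```bash
for i in 1; do python3 -m pendant '[0,0,0.004,0,0,0,0,0,0,0.004,0,0,0,0,0,0,0.004,0,0,0,0,0,0,0.004,0,0,0,0,0,0,0.004,0,0,0,0,0,0,0.004,0,0,0,0,0,0,0.004,0,0,0,0,0,0,0.004,0,0,0,0,0,0,0.004,0,0,0,0,0,0,0.004,0,0,0,0]'|grep -E "eef|ft"; done
python3 -m pendant '[0,0,0.004,0,0,0,0,0,0,0.004,0,0,0,0,0,0,0.004,0,0,0,0,0,0,0.004,0,0,0,0,0,0,0.004,0,0,0,0,0,0,0.004,0,0,0,0,0,0,0.004,0,0,0,0,0,0,0.004,0,0,0,0,0,0,0.004,0,0,0,0,0,0,0.004,0,0,0,0]'|grep -E "eef|ft"
```

```text
eef_pos: [0.4369, 0.056, 0.0048]
ft_force: [-0.3, -0.4, 0.3]
eef_pos: [0.4368, 0.056, 0.0028]
ft_force: [-0.7, 0.4, -0.3]
```

```bash
python3 -m pendant '[0,0,0.004,0,0,0,0,0,0,0.004,0,0,0,0,0,0,0.004,0,0,0,0,0,0,0.004,0,0,0,0,0,0,0.004,0,0,0,0,0,0,0.004,0,0,0,0,0,0,0.004,0,0,0,0,0,0,0.004,0,0,0,0,0,0,0.004,0,0,0,0,0,0,0.004,0,0,0,0]'|grep -E "eef|ft"
python3 -m pendant '[0,0,0.004,0,0,0,0,0,0,0.004,0,0,0,0,0,0,0.004,0,0,0,0,0,0,0.004,0,0,0,0,0,0,0.004,0,0,0,0,0,0,0.004,0,0,0,0,0,0,0.004,0,0,0,0,0,0,0.004,0,0,0,0,0,0,0.004,0,0,0,0,0,0,0.004,0,0,0,0]'|grep -E "eef|ft"
```

```text
eef_pos: [0.4371, 0.0561, 0.0025]
ft_force: [-3.6, -0.8, 16.3]
eef_pos: [0.4371, 0.0561, 0.0023]
ft_force: [-9.7, -0.9, 35.4]
```

Contact came at eef z = 0.0025 on the shank's top (9 mm), so the shut tips sit 6.5 mm behind the reported TCP. I'll use that offset from here on.

```bash
python3 -m pendant '[0,0,-0.03,0,0,0,0,0,0,-0.06,0,0,0,0.4,0,0,-0.06,0,0,0,0.4,0,0,-0.06,0,0,0,0.4,0,0,-0.06,0,0,0,0.4,0,0,-0.04,0,0,0,0.4,0,0,-0.02,0,0,0,0.4,0,0,0,0,0,0,0.4,0,0,0.004,0,0,0,0.4,0,0,0.004,0,0,0,0.4]'|grep -E "eef|ft|gri"
python3 -m pendant '[0,0,0,0,0,0,0.2,0,0,0,0,0,0,0,0,0,0,0,0,0,0,0,0,0,0,0,0,0,0,0,0,0,0,0,0,0,0,0,0,0,0,0,0,0,0,0,0,0,0,0,0,0,0,0,0,0,0,0,0,0,0,0,0,0,0,0,0,0,0,0]'
```

```text
eef_pos: [0.4352, 0.0558, -0.0047]
ft_force: [-0.9, -0.0, -0.7]
grip_width: 0.0339
clock: 11.33
eef_pos: [0.4372, 0.0561, -0.0029]
tool_rot: [0.055, 0.998, 0.0, 0.0]
ft_force: [-0.4, 0.2, 4.3]
grip_width: 0.0063
grasp_force: 59.3
```

```bash
python3 -m pendant '[0,0,-0.02,0,0,0,0,0,0,-0.08,0,0,0,0,0,0,-0.14,0,0,0,0,0,0,-0.2,0,0,0,0,0,0,-0.26,0,0,0,0,0,0,-0.32,0,0,0,0,0,0,-0.38,0,0,0,0,0,0,-0.4,0,0,0,0,0,0,-0.4,0,0,0,0,0,0,-0.4,0,0,0,0]'|grep -E "eef|ft|gri"
python3 -c "
from h import *
rel(down([0.49,0.22,0.20],np.pi+0.22))"
```

```text
eef_pos: [0.4368, 0.056, 0.1965]
ft_force: [-0.1, 0.6, -1.5]
grip_width: 0.0061
rows [-0.0695, 0.3377, -0.007] [-0.0, 0.0001, -0.1054] mm [-34.8, 168.9, -3.5]
```

```bash
python3 -m pendant '[-0.015,0.05,0,0,0,-0.02,0,-0.03,0.12,0,0,0,-0.05,0,-0.045,0.19,0,0,0,-0.08,0,-0.06,0.26,0,0,0,-0.1,0,-0.0695,0.3377,-0.007,0,0,-0.1054,0,-0.0695,0.3377,-0.007,0,0,-0.1054,0,-0.0695,0.3377,-0.007,0,0,-0.1054,0,-0.0695,0.3377,-0.007,0,0,-0.1054,0,-0.0695,0.3377,-0.007,0,0,-0.1054,0,-0.0695,0.3377,-0.007,0,0,-0.1054,0]'|grep -E "eef|ft|gri"
python3 - <<'E'
from h import *
w=shot('wrist'); save(w,'w5.png',None,1.5); np.savez('w5.npz',**w); print(tool()[:3,3])
E
```

```text
eef_pos: [0.4895, 0.2186, 0.1996]
ft_force: [-0.2, -0.7, -0.2]
grip_width: 0.0064
[0.48970829 0.21870654 0.20001002]
```

View pics/w5.png

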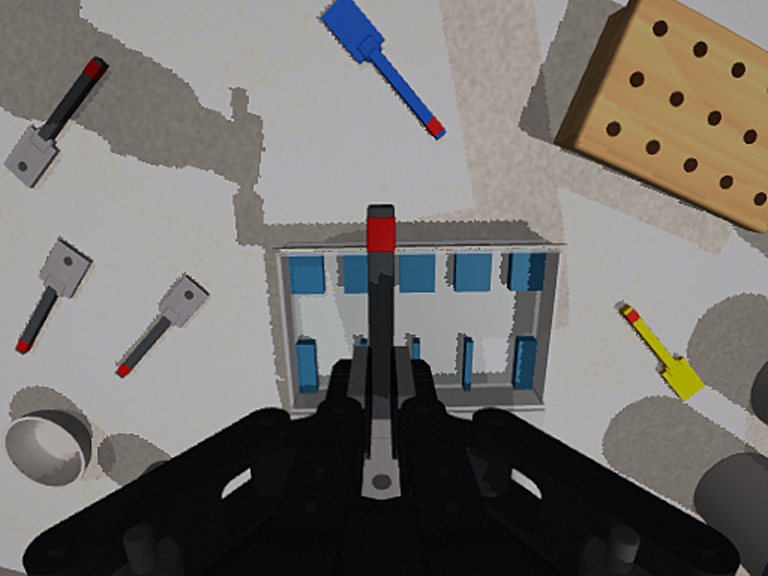

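Wrist view: the spade is held straight, tail (381,212), blade at (381,480). The tub lies square to the picture, with channel-divider far edges at row 291 and divider edges at columns 343, 435 and 491. Rim corners are at (275,247) and (565,245).

```bash
python3 - <<'E'
from h import *
c=dict(np.load('w5.npz')); c['k1']=float(c['k1'])
px=[(343,292,-.028,-.0605),(435,291,-.028,.0145),(491,290,-.028,.0605)]
px4=[(275,248,-.069,-.108),(565,245,-.069,.108)]
W=[];tub=[]
for z,l in ((.015,px),(.04,px4)):
    for u,v,x,y in l: W.append(onz(c,u/1.5,v/1.5,z)[:2]); tub.append((x,y)); print((x,y),W[-1].round(4))
W=np.array(W);tub=np.array(tub)
a=tub-tub.mean(0); b=W-W.mean(0)
th=np.arctan2((a[:,0]*b[:,1]-a[:,1]*b[:,0]).sum(),(a*b).sum()); Rm=np.array([[np.cos(th),-np.sin(th)],[np.sin(th),np.cos(th)]])
t=W.mean(0)-Rm@tub.mean(0); print('tub',t.round(4),th.round(4), ((tub@Rm.T+t-W)@Rm*1000).round(1).tolist())
# held tail relative to tool: on tail top plane: shank top about tool z -0.0065-? assume underside at tip-2.5mm -> top z = eefz+.0065+6.5mm
T=tool(); zt=T[2,3]+.013
P=onz(c,380/1.5,208/1.5,zt); print('tail tool',(np.linalg.inv(T)@np.append(P,1))[:3].round(4))
Q=onz(c,381/1.5,497/1.5,zt-.002); print('tip tool',(np.linalg.inv(T)@np.append(Q,1))[:3].round(4))
E
```

```text
(-0.028, -0.0605) [0.5285 0.1945]
(-0.028, 0.0145) [0.5111 0.2687]
(-0.028, 0.0605) [0.5002 0.3141]
(-0.069, -0.108) [0.4972 0.1389]
(-0.069, 0.108) [0.4478 0.3501]
tub [0.5408 0.2605] 0.2299 [[-0.9, 1.0], [-0.9, -0.2], [-0.6, -0.9], [1.3, 0.5], [1.2, -0.4]]
tail tool [ 0.0597 -0.0009 -0.0129]
tip tool [-0.0574 -0.0006 -0.0111]
```

```bash
cat >> h.py <<'E'
TUB=np.array([.5408,.2605]); TH=.23
def place(y,x=0.0,z=.12):
    c,s=np.cos(TH),np.sin(TH); p=TUB+np.array([c*x-s*y,s*x+c*y]); return down([*p,z],TH+np.pi)
E
python3 -c "
from h import *
rel(place(.070)); rel(place(.070,z=.0015))"
```

```text
rows [-0.1164, 0.1995, 0.1599] [-0.0001, -0.0003, -0.0037] mm [-58.2, 99.8, 79.9]
rows [-0.1166, 0.1996, 0.3969] [-0.0001, -0.0003, -0.0037] mm [-58.3, 99.8, 198.4]
```

```bash
python3 -m pendant '[-0.04,0.07,0.0,0,0,-0.004,0,-0.08,0.14,0.05,0,0,-0.004,0,-0.1164,0.2,0.1,0,0,-0.004,0,-0.1164,0.2,0.16,0,0,-0.004,0,-0.1164,0.2,0.22,0,0,-0.004,0,-0.1164,0.2,0.28,0,0,-0.004,0,-0.1164,0.2,0.33,0,0,-0.004,0,-0.1164,0.2,0.36,0,0,-0.004,0,-0.1164,0.2,0.36,0,0,-0.004,0,-0.1164,0.2,0.36,0,0,-0.004,0]'|grep -E "eef|ft|gri"
python3 - <<'E'
from h import *
rel(place(.070,z=.0015))
w=shot('wrist'); save(w,'w6.png',(100,60,420,290),2.4); np.savez('w6.npz',**w)
E
```

```text
eef_pos: [0.5246, 0.3291, 0.0197]
ft_force: [-0.7, -0.1, -0.5]
grip_width: 0.0062
rows [-0.0003, -0.0009, 0.0365] [-0.0002, -0.0007, 0.0005] mm [-0.2, -0.5, 18.2]
```

View pics/w6.png

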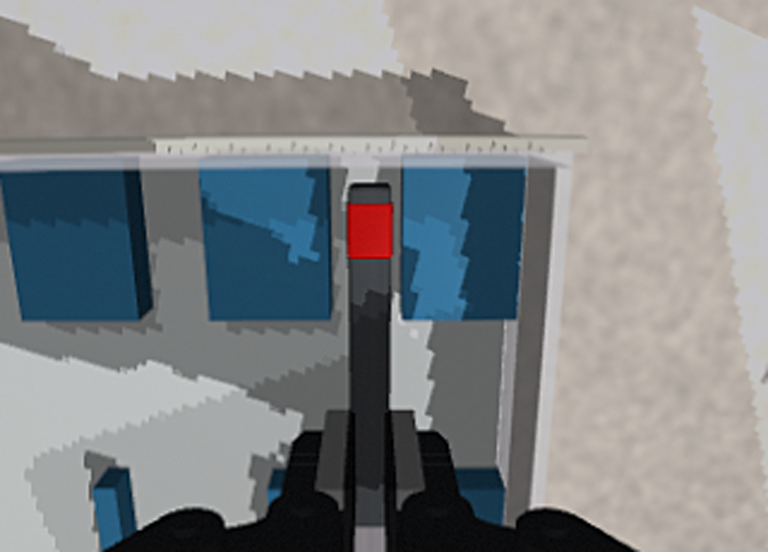

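The shank (348–392) sits centred over its channel (330–402). Lowering and releasing.

```bash
python3 -m pendant '[0,0,0.012,0,0,0,0,0,0,0.024,0,0,0,0,0,0,0.036,0,0,0,0,0,0,0.037,0,0,0,0,0,0,0.037,0,0,0,0,0,0,0.037,0,0,0,0.2,0,0,0.037,0,0,0,0.2,0,0,0.037,0,0,0,0.2,0,0,0.037,0,0,0,0.2,0,0,0.037,0,0,0,0.2]'|grep -E "eef|ft|gri"
python3 -m pendant '[0,0,-0.03,0,0,0,0.2,0,0,-0.08,0,0,0,0.2,0,0,-0.14,0,0,0,0.2,0,0,-0.22,0,0,0,0.3,0,0,-0.28,0,0,0,0.3,0,0,-0.34,0,0,0,0.4,0,0,-0.34,0,0,0,0.4,0,0,-0.34,0,0,0,0.4,0,0,-0.34,0,0,0,0.4,0,0,-0.34,0,0,0,0.4]'|grep -E "eef|ft|gri"
python3 - <<'E'
from h import *
w=shot('wrist'); save(w,'w7.png',None,1.5); np.savez('w7.npz',**w)
for p,a in segs(w): print('red',(p*1.5).round(1),a,onz(w,*p,.009)[:2].round(4))
rel(down([0.6,0.0,0.20],np.pi))
E
```

```text
eef_pos: [0.5253, 0.3304, 0.0021]
ft_force: [0.5, -0.1, -0.4]
grip_width: 0.017
eef_pos: [0.5242, 0.3298, 0.1702]
ft_force: [-0.4, 0.5, 0.1]
grip_width: 0.0343
red [292.6  30.8] 105 [0.3857 0.2364]
red [380.9 193.4] 98 [0.4761 0.3177]
red [538.8 261.7] 69 [0.4975 0.446 ]
rows [0.0045, -0.6767, -0.0594] [-0.0005, -0.001, 0.0741] mm [2.2, -338.3, -29.7]
```

```bash
python3 -c "
from h import *
rel(down([0.603,0.040,0.13],np.radians(328.4)))"
```

```text
rows [-0.0203, -0.6001, 0.0804] [0.0011, -0.001, -0.7504] mm [-10.1, -300.0, 40.2]
```

View pics/w7.png

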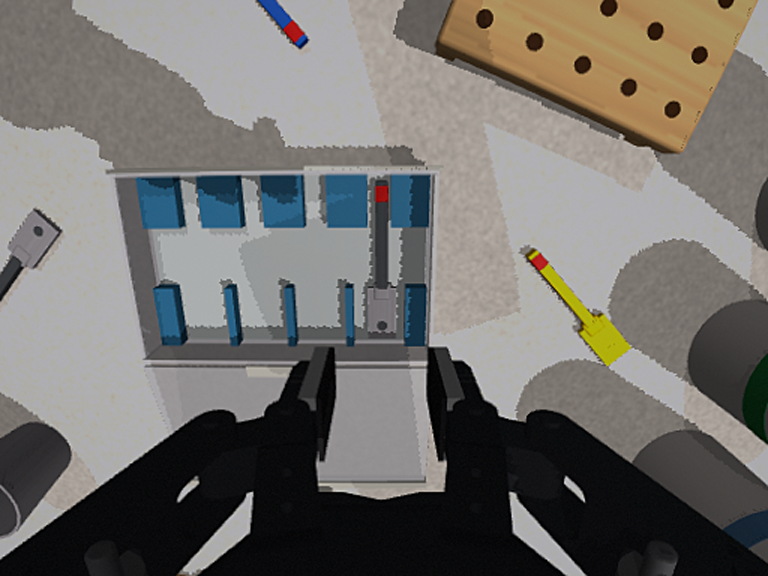

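The spade lies flat in the +69 compartment: tail (381,185), blade in its pocket (381,310). From here I'll measure numerically, to save on pictures.

```bash
cat >> h.py <<'E'
def spades(c,thr=85):
    im=c['pixels']; hsv=cv2.cvtColor(im,cv2.COLOR_RGB2HSV)
    red=(((hsv[...,0]<8)|(hsv[...,0]>172))&(hsv[...,1]>150)&(hsv[...,2]>60))
    m=(red|((hsv[...,2]<thr)&(hsv[...,1]<90))).astype(np.uint8)
    n,l=cv2.connectedComponents(m,connectivity=4); out=[]
    nr,lr,sr,cr=cv2.connectedComponentsWithStats(red.astype(np.uint8))
    for i in range(1,nr):
        if sr[i,4]<15: continue
        k=np.bincount(l[lr==i]).argmax(); v,u=np.nonzero(l==k)
        if len(v)>8000: print('merged',cr[i]); continue
        P=np.array([onz(c,a,b,.009)[:2] for a,b in zip(u,v)]); r=onz(c,*cr[i],.009)[:2]
        ctr,(_,ev)=P.mean(0),np.linalg.eigh(np.cov(P.T)); d=ev[:,1]; d=d if d@(ctr-r)>0 else -d
        t=(P-ctr)@d; n_=np.array([-d[1],d[0]]); w=np.ptp(np.percentile((P-ctr)@n_,[2,98]))
        tail=ctr+d*t.min(); L=np.ptp(t); mid=ctr+d*((t.min()+t.max())/2+.021)
        out.append((mid,np.arctan2(d[1],d[0]))); print('px',cr[i].round(0),'L',L.round(4),'w',w.round(4),'mid',mid.round(4),'mid by red',(r+d*.0505).round(4),'yaw',out[-1][1].round(3))
    return out
E
python3 - <<'E'
from h import *
for f in ('w1','w2'):
    c=dict(np.load(f+'.npz')); c['k1']=float(c['k1']); print(f); spades(c)
E
```

```text
w1
px [295.  99.] L 0.0794 w 0.0097 mid [0.4388 0.0555] mid by red [0.4372 0.056 ] yaw -0.107
px [409. 100.] L 0.0106 w 0.0084 mid [0.3977 0.2537] mid by red [0.4132 0.2787] yaw 1.016
px [236. 106.] L 0.079 w 0.0086 mid [ 0.4407 -0.0561] mid by red [ 0.4395 -0.0552] yaw -0.594
px [ 66. 108.] L 0.0153 w 0.0102 mid [ 0.4194 -0.3019] mid by red [ 0.4413 -0.3127] yaw -0.478
px [169. 208.] L 0.0101 w 0.0081 mid [ 0.5623 -0.163 ] mid by red [ 0.5647 -0.1925] yaw -1.49
px [259. 255.] L 0.0787 w 0.0108 mid [0.6026 0.0367] mid by red [0.6056 0.0359] yaw 2.584
w2
px [444. 107.] L 0.0108 w 0.0085 mid [0.3985 0.2531] mid by red [0.4159 0.2768] yaw 0.936
px [255. 123.] L 0.0798 w 0.009 mid [0.4382 0.0558] mid by red [0.4367 0.0563] yaw -0.111
px [162. 144.] L 0.0813 w 0.0126 mid [ 0.4408 -0.0546] mid by red [ 0.4398 -0.0541] yaw -0.573
px [ 91. 296.] L 0.0107 w 0.0089 mid [ 0.5635 -0.1632] mid by red [ 0.5685 -0.1923] yaw -1.398
merged [152.44 351.78]
```

```bash
python3 -m pendant '[0,-0.04,-0.03,0,0,-0.04,0.4,0,-0.1,-0.03,0,0,-0.08,0.4,0,-0.16,-0.03,0,0,-0.12,0.4,-0.005,-0.22,-0.03,0,0,-0.16,0.4,-0.01,-0.28,-0.03,0,0,-0.2,0.4,-0.01,-0.34,-0.03,0,0,-0.24,0.4,-0.01,-0.4,-0.03,0,0,-0.28,0.4,-0.015,-0.46,-0.02,0,0,-0.32,0.4,-0.02,-0.52,0,0,0,-0.36,0.4,-0.02,-0.58,0.03,0,0,-0.4,0.4]'|grep eef
python3 -c "
from h import *
rel(down([0.603,0.040,0.13],np.radians(328.4)))"
```

```text
eef_pos: [0.6025, 0.0491, 0.1564]
rows [0.0181, -0.0025, 0.0527] [-0.0003, -0.0001, -0.3505] mm [9.0, -1.3, 26.4]
```

```bash
python3 -m pendant '[0.018,-0.0025,0.0527,0,0,-0.04,0.4,0.018,-0.0025,0.0527,0,0,-0.08,0.4,0.018,-0.0025,0.0527,0,0,-0.12,0.4,0.018,-0.0025,0.0527,0,0,-0.16,0.4,0.018,-0.0025,0.0527,0,0,-0.2,0.4,0.018,-0.0025,0.0527,0,0,-0.24,0.4,0.018,-0.0025,0.0527,0,0,-0.28,0.4,0.018,-0.0025,0.0527,0,0,-0.32,0.4,0.018,-0.0025,0.0527,0,0,-0.3505,0.4,0.018,-0.0025,0.0527,0,0,-0.3505,0.4]'|grep eef
cat >> h.py <<'E'
def pick(m,a,z=-.003):
    g=np.array(m)-0.003*np.array([np.cos(a),np.sin(a)]); rel(down([*g,z],a+np.pi))
E
python3 - <<'E'
from h import *
w=shot('wrist'); np.savez('w8.npz',**w); print(yaw())
for m,a in spades(w): pick(m,a)
E
```

```text
eef_pos: [0.6011, 0.0413, 0.1288]
-0.5598776361407383
px [349.  70.] L 0.1187 w 0.0299 mid [ 0.5824 -0.0558] mid by red [ 0.6014 -0.0655] yaw 2.691
px [439. 122.] L 0.0113 w 0.009 mid [ 0.5541 -0.1219] mid by red [ 0.5447 -0.094 ] yaw 1.897
px [256. 126.] L 0.0799 w 0.0091 mid [0.6047 0.0372] mid by red [0.6058 0.0364] yaw 2.585
rows [0.0779, 0.1835, 0.2641] [0.0005, 0.0007, -0.0348] mm [38.9, 91.7, 132.0]
rows [0.0987, 0.3299, 0.2643] [0.0007, 0.0005, 0.2181] mm [49.3, 165.0, 132.1]
rows [0.0167, 0.0029, 0.2639] [0.0005, 0.0007, -0.001] mm [8.4, 1.5, 132.0]
```

```bash
python3 -m pendant '[0.016,0.003,0.06,0,0,0,0.4,0.016,0.003,0.12,0,0,0,0.4,0.016,0.003,0.18,0,0,0,0.4,0.016,0.003,0.23,0,0,0,0.4,0.016,0.003,0.255,0,0,0,0.4,0.016,0.003,0.263,0,0,0,0.4,0.016,0.003,0.263,0,0,0,0.3,0.016,0.003,0.263,0,0,0,0,0.016,0.003,0.263,0,0,0,0,0.016,0.003,0.263,0,0,0,0]'|grep -E "eef|ft|gr"
python3 -m pendant '[0,0,0,0,0,0,0,0,0,0,0,0,0,0,0,0,-0.04,0,0,0,0,0,0,-0.1,0,0,0,0,0,0,-0.16,0,0,0,0,0,0,-0.22,0,0,0,0,0,0,-0.28,0,0,0,0,0,0,-0.34,0,0,0,0,0,0,-0.4,0,0,0,0,0,0,-0.4,0,0,0,0]'|grep -E "eef|ft|gr"
python3 -c "
from h import *
rel(place(.024,z=.14))"
```

```text
eef_pos: [0.6093, 0.0359, 0.0004]
ft_force: [-0.5, -0.3, -1.0]
grip_width: 0.0053
grasp_force: 58.7
eef_pos: [0.6117, 0.0361, 0.207]
ft_force: [0.7, -0.1, 0.1]
grip_width: 0.0059
grasp_force: 58.8
rows [-0.3934, -0.3386, 0.1324] [-0.0052, 0.0012, 0.7492] mm [-196.7, -169.3, 66.2]
```

```bash
python3 -m pendant '[-0.04,-0.03,0,0,0,0.04,0,-0.08,-0.07,0,0,0,0.08,0,-0.12,-0.1,0,0,0,0.12,0,-0.16,-0.14,0,0,0,0.16,0,-0.2,-0.17,0,0,0,0.2,0,-0.24,-0.2,0,0,0,0.24,0,-0.28,-0.24,0,0,0,0.28,0,-0.32,-0.27,0,0,0,0.32,0,-0.36,-0.3,0,0,0,0.36,0,-0.39,-0.335,0,0,0,0.4,0]'|grep -E "eef|gr"
python3 -c "
from h import *
rel(place(.024,x=-.005,z=.1))"
```

```text
eef_pos: [0.5298, 0.2823, 0.1989]
grip_width: 0.0057
grasp_force: 58.8
rows [-0.0013, -0.0012, 0.1977] [0.0001, -0.0003, 0.3496] mm [-0.6, -0.6, 98.9]
```

```bash
python3 -m pendant '[0,0,0,0,0,0.04,0,0,0,0,0,0,0.08,0,0,0,0,0,0,0.12,0,0,0,0.03,0,0,0.16,0,0,0,0.06,0,0,0.2,0,0,0,0.1,0,0,0.24,0,0,0,0.14,0,0,0.28,0,0,0,0.18,0,0,0.32,0,-0.001,-0.001,0.198,0,0,0.35,0,-0.001,-0.001,0.198,0,0,0.35,0]'|grep -E "eef|gr"
cat >> h.py <<'E'
def held(c):
    im=c['pixels']; hsv=cv2.cvtColor(im,cv2.COLOR_RGB2HSV); T=c['M']@np.linalg.inv(np.array(c['hand_eye']))
    for p,a in segs(c):
        q=(np.linalg.inv(T)@np.append(onz(c,*p,T[2,3]+.0115),1))[:3]
        if abs(q[1])<.03 and a>60: print('held red px',p.round(1),a,'tool',q.round(4))
E
python3 - <<'E'
from h import *
w=shot('wrist'); held(w); np.savez('w9.npz',**w)
for f in ('w5','w6'):
    c=dict(np.load(f+'.npz')); c['k1']=float(c['k1']); held(c)
rel(place(.024,x=-.005,z=.0045))
E
```

```text
eef_pos: [0.5297, 0.2804, 0.0967]
grip_width: 0.0054
grasp_force: 58.8
held red px [242.    3.9] 133 tool [ 0.1177 -0.0057 -0.0108]
held red px [313.5 144.1] 149 tool [ 0.0566  0.0285 -0.0112]
held red px [253.8 165.3] 395 tool [ 0.0461 -0.0006 -0.0112]
held red px [289.5  83.9] 79 tool [ 0.0844  0.0158 -0.0114]
held red px [253.7 156. ] 425 tool [ 0.0508 -0.0006 -0.0114]
held red px [254. 156.] 435 tool [ 0.0508 -0.0005 -0.0114]
rows [-0.001, 0.0038, 0.1878] [-0.0003, -0.0011, 0.002] mm [-0.5, 1.9, 93.9]
```

```bash
python3 -m pendant '[0,0.004,0.05,0,0,0.002,0,0,0.004,0.1,0,0,0.002,0,0,0.004,0.14,0,0,0.002,0,0,0.004,0.16,0,0,0.002,0,0,0.004,0.18,0,0,0.002,0,0,0.004,0.187,0,0,0.002,0,0,0.004,0.187,0,0,0.002,0,0,0.004,0.187,0,0,0.002,0.2,0,0.004,0.187,0,0,0.002,0.2,0,0.004,0.187,0,0,0.002,0.2]'|grep -E "eef|ft|gr"
python3 -m pendant '[0,0,0,0,0,0,0.2,0,0,-0.03,0,0,0,0.2,0,0,-0.08,0,0,0,0.2,0,0,-0.14,0,0,0,0.2,0,0,-0.22,0,0,0,0.3,0,0,-0.3,0,0,0,0.3,0,0,-0.36,0,0,0,0.4,0,0,-0.4,0,0,0,0.4,0,0,-0.4,0,0,0,0.4,0,0,-0.4,0,0,0,0.4]'|grep -E "eef|ft|gr"
cat >> h.py <<'E'
def tubcheck(c):
    cs,s=np.cos(TH),np.sin(TH)
    for p,a in segs(c):
        d=onz(c,*p,.012)[:2]-TUB; q=np.array([cs*d[0]+s*d[1],-s*d[0]+cs*d[1]])
        if abs(q[0])<.08 and abs(q[1])<.11: print('in tub: red at',q.round(4),'(want x -.05)')
E
python3 - <<'E'
from h import *
w=shot('wrist'); np.savez('w10.npz',**w); tubcheck(w)
rel(down([0.595,-0.062,0.14],np.radians(154+180)))
E
```

```text
eef_pos: [0.5325, 0.2841, 0.0079]
ft_force: [0.8, 0.2, 0.3]
grip_width: 0.0172
grasp_force: 0.0
eef_pos: [0.5324, 0.284, 0.2087]
ft_force: [-0.2, -0.5, -0.9]
grip_width: 0.0343
grasp_force: 0.0
in tub: red at [-0.0507  0.0703] (want x -.05)
in tub: red at [-0.0486  0.0235] (want x -.05)
rows [0.0325, -0.7019, 0.1333] [-0.0003, 0.0002, -0.783] mm [16.3, -350.9, 66.6]
```

```bash
python3 -m pendant '[0,-0.05,0,0,0,-0.04,0.4,0,-0.12,0,0,0,-0.08,0.4,0,-0.18,0,0,0,-0.12,0.4,0,-0.25,0,0,0,-0.16,0.4,0.01,-0.32,0,0,0,-0.2,0.4,0.01,-0.39,0,0,0,-0.24,0.4,0.02,-0.46,0,0,0,-0.28,0.4,0.02,-0.53,0,0,0,-0.32,0.4,0.03,-0.6,0,0,0,-0.36,0.4,0.03,-0.67,0,0,0,-0.4,0.4]'|grep eef
python3 -c "
from h import *
rel(down([0.598,-0.064,0.13],np.radians(154+180)))"
```

```text
eef_pos: [0.5908, -0.0479, 0.2042]
rows [0.0307, -0.0182, 0.1483] [0.0013, 0.0009, -0.3867] mm [15.4, -9.1, 74.2]
```

```bash
python3 -m pendant '[0.03,-0.018,0.03,0,0,-0.04,0.4,0.03,-0.018,0.06,0,0,-0.08,0.4,0.03,-0.018,0.09,0,0,-0.12,0.4,0.03,-0.018,0.12,0,0,-0.16,0.4,0.03,-0.018,0.148,0,0,-0.2,0.4,0.03,-0.018,0.148,0,0,-0.24,0.4,0.03,-0.018,0.148,0,0,-0.28,0.4,0.03,-0.018,0.148,0,0,-0.32,0.4,0.03,-0.018,0.148,0,0,-0.36,0.4,0.03,-0.018,0.148,0,0,-0.387,0.4]'|grep eef
python3 - <<'E'
from h import *
w=shot('wrist'); np.savez('w11.npz',**w); print(yaw(),bot.get_obs()['joint_pos'][5])
for m,a in spades(w): pick(m,a,-.006)
E
```

```text
eef_pos: [0.5983, -0.0619, 0.1299]
-0.4516553761480197 -2.793069988638603
px [256. 128.] L 0.0797 w 0.0136 mid [ 0.5999 -0.0662] mid by red [ 0.6009 -0.067 ] yaw 2.712
px [342. 182.] L 0.0112 w 0.0083 mid [ 0.554  -0.1226] mid by red [ 0.5428 -0.0957] yaw 1.965
rows [0.0137, 0.0057, 0.272] [0.0005, 0.0013, -0.0071] mm [6.8, 2.8, 136.0]
rows [-0.0213, 0.1515, 0.2724] [0.0009, 0.0011, 0.2307] mm [-10.6, 75.8, 136.2]
```

```bash
python3 -m pendant '[0.012,0.006,0.06,0,0,-0.007,0.4,0.012,0.006,0.12,0,0,-0.007,0.4,0.012,0.006,0.18,0,0,-0.007,0.4,0.012,0.006,0.23,0,0,-0.007,0.4,0.012,0.006,0.255,0,0,-0.007,0.4,0.012,0.006,0.268,0,0,-0.007,0.4,0.012,0.006,0.268,0,0,-0.007,0.4,0.012,0.006,0.268,0,0,-0.007,0,0.012,0.006,0.268,0,0,-0.007,0,0.012,0.006,0.268,0,0,-0.007,0]'|grep -E "eef|ft|gr"
python3 -m pendant '[0,0,0,0,0,0,0,0,0,0,0,0,0,0,0,0,-0.04,0,0,0,0,0,0,-0.1,0,0,0,0,0,0,-0.16,0,0,0,0,0,0,-0.22,0,0,0,0,0,0,-0.28,0,0,0,0,0,0,-0.34,0,0,0,0,0,0,-0.4,0,0,0,0,0,0,-0.4,0,0,0,0]'|grep -E "eef|ft|gr"
python3 -c "
from h import *
rel(place(-.022,x=-.005,z=.2))"
```

```text
eef_pos: [0.6051, -0.0675, -0.0001]
ft_force: [-0.2, -0.5, 1.2]
grip_width: 0.0063
grasp_force: 58.7
eef_pos: [0.6076, -0.0678, 0.2065]
ft_force: [1.3, 1.4, -0.0]
grip_width: 0.006
grasp_force: 58.7
rows [-0.3797, -0.4976, 0.0104] [-0.0055, -0.0, 0.7876] mm [-189.9, -248.8, 5.2]
```

```bash
python3 -m pendant '[-0.03,-0.03,0,0,0,0.04,0,-0.07,-0.09,0,0,0,0.08,0,-0.11,-0.14,0,0,0,0.12,0,-0.15,-0.19,0,0,0,0.16,0,-0.19,-0.25,0,0,0,0.2,0,-0.23,-0.3,0,0,0,0.24,0,-0.27,-0.35,0,0,0,0.28,0,-0.31,-0.4,0,0,0,0.32,0,-0.35,-0.45,0,0,0,0.36,0,-0.38,-0.497,0,0,0,0.4,0]'|grep -E "eef|gr"
python3 -c "
from h import *
rel(place(-.022,x=-.005,z=.1))"
```

```text
eef_pos: [0.5357, 0.2399, 0.1984]
grip_width: 0.0057
grasp_force: 58.8
rows [0.0027, -0.011, 0.1968] [0.0002, -0.0001, 0.3892] mm [1.4, -5.5, 98.4]
```

```bash
python3 -m pendant '[0.002,-0.01,0,0,0,0.04,0,0.002,-0.01,0,0,0,0.08,0,0.002,-0.01,0,0,0,0.12,0,0.002,-0.01,0.03,0,0,0.16,0,0.002,-0.01,0.06,0,0,0.2,0,0.002,-0.01,0.1,0,0,0.24,0,0.002,-0.01,0.14,0,0,0.28,0,0.002,-0.01,0.18,0,0,0.32,0,0.003,-0.011,0.197,0,0,0.36,0,0.003,-0.011,0.197,0,0,0.389,0]'|grep -E "eef|gr"
python3 - <<'E'
from h import *
w=shot('wrist'); held(w); np.savez('w12.npz',**w)
rel(place(-.022,x=-.005,z=.001))
E
```

```text
eef_pos: [0.54, 0.235, 0.0966]
grip_width: 0.0058
grasp_force: 58.8
held red px [304.8   4.6] 134 tool [ 0.1176  0.0216 -0.0108]
held red px [313.6 147.5] 156 tool [ 0.055   0.0286 -0.0112]
held red px [254.5 166.6] 398 tool [ 0.0454 -0.0003 -0.0112]
rows [-0.0023, 0.0053, 0.1937] [-0.0002, -0.0013, -0.0006] mm [-1.2, 2.6, 96.9]
```

```bash
python3 -m pendant '[-0.002,0.005,0.05,0,0,0,0,-0.002,0.005,0.1,0,0,0,0,-0.002,0.005,0.14,0,0,0,0,-0.002,0.005,0.16,0,0,0,0,-0.002,0.005,0.18,0,0,0,0,-0.002,0.005,0.192,0,0,0,0,-0.002,0.005,0.192,0,0,0,0,-0.002,0.005,0.192,0,0,0,0.2,-0.002,0.005,0.192,0,0,0,0.2,-0.002,0.005,0.192,0,0,0,0.2]'|grep -E "eef|ft|gr"
python3 -m pendant '[0,0,0,0,0,0,0.2,0,0,-0.03,0,0,0,0.2,0,0,-0.08,0,0,0,0.2,0,0,-0.14,0,0,0,0.2,0,0,-0.22,0,0,0,0.3,0,0,-0.3,0,0,0,0.3,0,0,-0.36,0,0,0,0.4,0,0,-0.4,0,0,0,0.4,0,0,-0.4,0,0,0,0.4,0,0,-0.4,0,0,0,0.4]'|grep -E "eef|ft|gr"
python3 - <<'E'
from h import *
w=shot('wrist'); np.savez('w13.npz',**w); tubcheck(w); spades(w)
rel(down([0.441,-0.055,0.13],np.pi-.585))
E
```

```text
eef_pos: [0.5437, 0.239, 0.0052]
ft_force: [1.1, 0.5, -0.4]
grip_width: 0.0174
grasp_force: 0.0
eef_pos: [0.5437, 0.2391, 0.2061]
ft_force: [-0.8, 0.7, -1.1]
grip_width: 0.0341
grasp_force: 0.0
in tub: red at [-0.0493  0.0237] (want x -.05)
in tub: red at [-0.0512  0.0705] (want x -.05)
in tub: red at [-0.048  -0.0221] (want x -.05)
px [285.  29.] L 0.0124 w 0.0097 mid [0.379  0.2156] mid by red [0.3698 0.188 ] yaw -1.89
px [292. 128.] L 0.0275 w 0.0106 mid [0.4723 0.2639] mid by red [0.4451 0.2453] yaw -2.566
px [331. 127.] L 0.0176 w 0.0109 mid [0.4528 0.3089] mid by red [0.4283 0.299 ] yaw -2.756
px [254. 129.] L 0.0815 w 0.0149 mid [0.5501 0.2383] mid by red [0.5489 0.238 ] yaw 0.196
px [419. 168.] L 0.0108 w 0.0095 mid [0.4989 0.466 ] mid by red [0.5014 0.4956] yaw 1.489
rows [0.3352, -0.5235, 0.1481] [0.0001, 0.0002, 0.2613] mm [167.6, -261.7, 74.0]
```

```bash
python3 -m pendant '[0.03,-0.06,0,0,0,0.03,0.4,0.07,-0.12,0,0,0,0.06,0.4,0.11,-0.18,0,0,0,0.1,0.4,0.16,-0.25,0,0,0,0.14,0.4,0.2,-0.31,0,0,0,0.18,0.4,0.24,-0.38,0.02,0,0,0.22,0.4,0.28,-0.44,0.06,0,0,0.26,0.4,0.32,-0.5,0.11,0,0,0.26,0.4,0.335,-0.523,0.148,0,0,0.261,0.4,0.335,-0.523,0.148,0,0,0.261,0.4]'|grep eef
python3 - <<'E'
from h import *
w=shot('wrist'); np.savez('w14.npz',**w); print(yaw(),bot.get_obs()['joint_pos'][5])
for m,a in spades(w): pick(m,a,-.005)
E
```

```text
eef_pos: [0.4348, -0.0568, 0.1247]
2.5541048255651533 0.4609470371262087
px [259. 136.] L 0.0795 w 0.0106 mid [ 0.4401 -0.0561] mid by red [ 0.4392 -0.0556] yaw -0.607
px [ 52. 281.] L 0.017 w 0.0136 mid [ 0.427  -0.3174] mid by red [ 0.4508 -0.3197] yaw -0.142
px [ 59. 288.] L 0.017 w 0.0136 mid [ 0.3854 -0.3115] mid by red [ 0.3623 -0.3046] yaw 3.0
px [253. 313.] L 0.0111 w 0.0092 mid [ 0.5613 -0.1633] mid by red [ 0.5625 -0.1928] yaw -1.531
rows [-0.0017, 0.0034, 0.2635] [-0.0011, -0.0024, 0.0062] mm [-0.8, 1.7, 131.7]
rows [-0.2701, -0.4488, 0.263] [-0.0006, -0.0026, -0.1419] mm [-135.1, -224.4, 131.5]
rows [-0.2052, -0.4799, 0.2636] [-0.0036, 0.0008, 0.8581] mm [-102.6, -239.9, 131.8]
rows [-0.3247, -0.0359, 0.2611] [-0.0022, -0.0017, 0.3004] mm [-162.3, -18.0, 130.6]
```

```bash
python3 -m pendant '[-0.002,0.003,0.06,0,0,0.006,0.4,-0.002,0.003,0.12,0,0,0.006,0.4,-0.002,0.003,0.18,0,0,0.006,0.4,-0.002,0.003,0.23,0,0,0.006,0.4,-0.002,0.003,0.25,0,0,0.006,0.4,-0.002,0.003,0.26,0,0,0.006,0.4,-0.002,0.003,0.26,0,0,0.006,0.4,-0.002,0.003,0.26,0,0,0.006,0,-0.002,0.003,0.26,0,0,0.006,0,-0.002,0.003,0.26,0,0,0.006,0]'|grep -E "eef|ft|gr"
python3 -m pendant '[0,0,0,0,0,0,0,0,0,0,0,0,0,0,0,0,-0.04,0,0,0,0,0,0,-0.1,0,0,0,0,0,0,-0.16,0,0,0,0,0,0,-0.22,0,0,0,0,0,0,-0.28,0,0,0,0,0,0,-0.34,0,0,0,0,0,0,-0.4,0,0,0,0,0,0,-0.4,0,0,0,0]'|grep -E "eef|ft|gr"
python3 -c "
from h import *
rel(place(-.0685,x=-.003,z=.1))"
```

```text
eef_pos: [0.4441, -0.0539, 0.0012]
ft_force: [0.4, -0.1, 0.6]
grip_width: 0.0048
grasp_force: 58.8
eef_pos: [0.446, -0.0547, 0.2061]
ft_force: [1.7, -0.2, -0.5]
grip_width: 0.0049
grasp_force: 58.8
rows [0.1062, 0.5289, 0.2137] [0.0002, 0.0037, -0.2652] mm [53.1, 264.5, 106.9]
```

```bash
python3 -m pendant '[0.01,0.06,0,0,0,-0.03,0,0.025,0.13,0,0,0,-0.07,0,0.04,0.2,0,0,0,-0.11,0,0.055,0.28,0,0,0,-0.15,0,0.07,0.35,0,0,0,-0.19,0,0.085,0.43,0.02,0,0,-0.23,0,0.1,0.5,0.08,0,0,-0.265,0,0.106,0.529,0.15,0,0,-0.265,0,0.106,0.529,0.214,0,0,-0.265,0,0.106,0.529,0.214,0,0,-0.265,0]'|grep -E "eef|gr"
python3 - <<'E'
from h import *
w=shot('wrist'); held(w); np.savez('w15.npz',**w)
rel(place(-.0685,x=0,z=.002))
E
```

```text
eef_pos: [0.543, 0.1931, 0.0844]
grip_width: 0.0048
grasp_force: 58.8
held red px [254.5 149. ] 412 tool [ 0.0541 -0.0003 -0.0107]
held red px [309.9 159.4] 161 tool [ 0.049   0.0273 -0.0108]
rows [-0.0254, -0.0032, 0.1719] [-0.0005, -0.0037, 0.0002] mm [-12.7, -1.6, 86.0]
```

```bash
python3 -m pendant '[-0.02,-0.003,0,0,0,0,0,-0.031,-0.003,0.03,0,0,0,0,-0.031,-0.003,0.06,0,0,0,0,-0.031,-0.003,0.08,0,0,0,0,-0.031,-0.003,0.08,0,0,0,0,-0.031,-0.003,0.08,0,0,0,0,-0.031,-0.003,0.08,0,0,0,0,-0.031,-0.003,0.08,0,0,0,0,-0.031,-0.003,0.08,0,0,0,0,-0.031,-0.003,0.08,0,0,0,0]'|grep -E "eef|gr"
python3 - <<'E'
from h import *
rel(place(-.0685,x=0.003,z=.002))
E
```

```text
eef_pos: [0.5648, 0.1961, 0.0538]
grip_width: 0.0045
grasp_force: 58.9
rows [0.0116, -0.0007, 0.1036] [0.0, 0.0004, -0.0001] mm [5.8, -0.4, 51.8]
```

```bash
python3 -m pendant '[0.0116,0,0,0,0,0,0,0.0116,0,0.02,0,0,0,0,0.0116,0,0.05,0,0,0,0,0.0116,0,0.08,0,0,0,0,0.0116,0,0.1,0,0,0,0,0.0116,0,0.102,0,0,0,0,0.0116,0,0.102,0,0,0,0,0.0116,0,0.102,0,0,0,0.2,0.0116,0,0.102,0,0,0,0.2,0.0116,0,0.102,0,0,0,0.2]'|grep -E "eef|ft|gr"
python3 -m pendant '[0,0,0,0,0,0,0.2,0,0,-0.03,0,0,0,0.2,0,0,-0.08,0,0,0,0.2,0,0,-0.14,0,0,0,0.2,0,0,-0.22,0,0,0,0.3,0,0,-0.3,0,0,0,0.3,0,0,-0.36,0,0,0,0.4,0,0,-0.4,0,0,0,0.4,0,0,-0.4,0,0,0,0.4,0,0,-0.4,0,0,0,0.4]'|grep -E "clock|eef|ft|gr"
python3 - <<'E'
from h import *
w=shot('wrist'); np.savez('w16.npz',**w); tubcheck(w); print(tool()[:3,3])
rel(down([0.47,-0.26,0.30],np.pi))
E
```

```text
eef_pos: [0.5588, 0.1947, 0.0017]
ft_force: [-0.1, 0.7, -0.4]
grip_width: 0.017
grasp_force: 0.0
clock: 35.22
eef_pos: [0.5598, 0.195, 0.2036]
ft_force: [1.3, -0.0, -0.9]
grip_width: 0.0344
grasp_force: 0.0
in tub: red at [-0.052 -0.069] (want x -.05)
in tub: red at [-0.0489  0.0235] (want x -.05)
in tub: red at [-0.0504  0.0702] (want x -.05)
in tub: red at [-0.0476 -0.0221] (want x -.05)
[0.55868377 0.19465282 0.20175773]
rows [0.3798, -0.845, -0.1966] [0.0, 0.0001, 0.0731] mm [189.9, -422.5, -98.3]
```

```bash
python3 -m pendant '[0.03,-0.05,-0.05,0,0,0,0.4,0.06,-0.12,-0.1,0,0,0.02,0.4,0.09,-0.19,-0.15,0,0,0.03,0.4,0.12,-0.26,-0.2,0,0,0.05,0.4,0.16,-0.33,-0.24,0,0,0.073,0.4,0.19,-0.4,-0.28,0,0,0.073,0.5,0.22,-0.47,-0.32,0,0,0.073,0.6,0.25,-0.54,-0.36,0,0,0.073,0.7,0.28,-0.61,-0.38,0,0,0.073,0.7,0.31,-0.68,-0.4,0,0,0.073,0.7]'|grep eef
python3 -c "
from h import *
rel(down([0.45,-0.33,0.40],np.pi))"
```

```text
eef_pos: [0.4868, -0.16, 0.3975]
rows [0.074, -0.3398, -0.0051] [0.0002, -0.0006, 0.0003] mm [37.0, -169.9, -2.6]
```

```bash
python3 -m pendant '[0.03,-0.07,0,0,0,0,0.7,0.05,-0.14,0,0,0,0,0.7,0.07,-0.21,0,0,0,0,0.7,0.074,-0.28,0,0,0,0,0.7,0.074,-0.34,-0.005,0,0,0,0.7,0.074,-0.34,-0.005,0,0,0,0.7,0.074,-0.34,-0.005,0,0,0,0.7,0.074,-0.34,-0.005,0,0,0,0.7,0.074,-0.34,-0.005,0,0,0,0.7,0.074,-0.34,-0.005,0,0,0,0.7]'|grep eef
python3 - <<'E'
from h import *
w=shot('wrist'); save(w,'w17.png',None,1.5); np.savez('w17.npz',**w); print(tool()[:3,3])
print('pred chuck px',(1.5*proj(w,[.499,-.422,.229])).round(),'cs',(1.5*proj(w,[.435,-.2215,.05])).round())
E
```

```text
eef_pos: [0.4509, -0.3272, 0.4006]
[ 0.45093102 -0.32728265  0.40082521]
pred chuck px [265. 314.] cs [471. 208.]
```

View pics/w17.png

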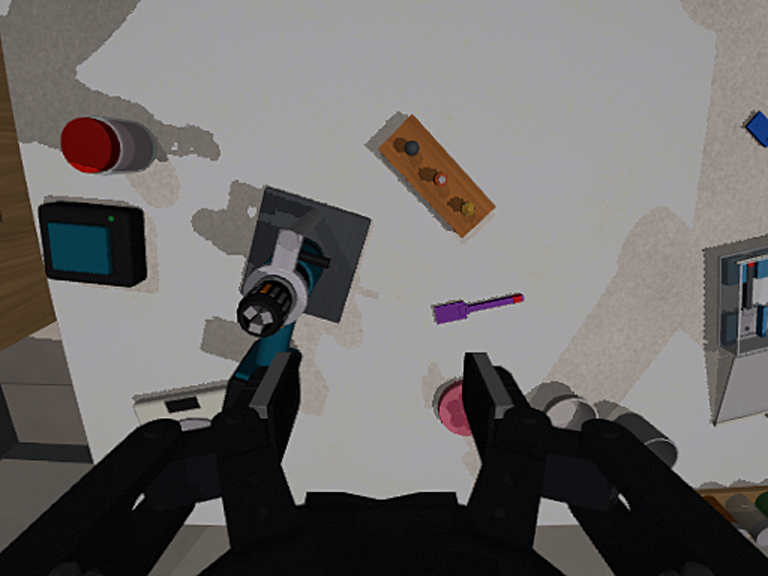

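The chuck's jaw tips are at (261,316), inside the black sleeve at (265,305). The block's countersink (brass) is at (469,209), drum (441,178), burr (411,148). The predicted pixels agree.

```bash
cat >> h.py <<'E'
def chuck(c,p0=(.499,-.425),z=.229,rad=.013):
    u0,v0=proj(c,[*p0,z]); im=c['pixels']; hsv=cv2.cvtColor(im,cv2.COLOR_RGB2HSV); pts=[]
    for it in range(6):
        u,v=np.meshgrid(np.arange(int(u0)-25,int(u0)+26),np.arange(int(v0)-25,int(v0)+26)); 
        pts=[(onz(c,a,b,z)[:2]) for a,b in zip(u.ravel(),v.ravel()) if 0<=b<384 and 0<=a<512 and im[b,a].min()>85 and hsv[b,a,1]<60]
        pts=np.array(pts); pts=pts[np.linalg.norm(pts-p0,axis=1)<rad]; p0=pts.mean(0); u0,v0=proj(c,[*p0,z])
    print('chuck',p0.round(4),'n',len(pts),'px',round(u0,1),round(v0,1),'std mm',(pts.std(0)*1e3).round(1)); return p0
E
python3 - <<'E'
from h import *
c=dict(np.load('w17.npz')); c['k1']=float(c['k1'])
print(onz(c,261/1.5,316/1.5,.229)); p=chuck(c)
print('cs',onz(c,469/1.5,209/1.5,.052),'drum',onz(c,441/1.5,178/1.5,.055))
rel(down([*p,.30],np.pi))
E
```

```text
[ 0.50064151 -0.42506549  0.229     ]
chuck [ 0.5032 -0.4285] n 127 px 171.4 212.6 std mm [6.3 6.2]
cs [ 0.43543106 -0.22426239  0.052     ] drum [ 0.40012839 -0.2589545   0.055     ]
rows [-0.1041, -0.2027, 0.2017] [0.0, 0.0, 0.0007] mm [-52.1, -101.4, 100.8]
```

```bash
python3 -m pendant '[-0.03,-0.06,0.03,0,0,0.04,0.7,-0.06,-0.12,0.07,0,0,0.08,0.7,-0.09,-0.17,0.11,0,0,0.12,0.7,-0.1,-0.2,0.15,0,0,0.16,0.7,-0.1,-0.2,0.2,0,0,0.2,0.7,-0.1,-0.2,0.2,0,0,0.24,0.7,-0.1,-0.2,0.2,0,0,0.28,0.7,-0.1,-0.2,0.2,0,0,0.32,0.7,-0.1,-0.2,0.2,0,0,0.36,0.7,-0.1,-0.2,0.2,0,0,0.36,0.7]'|grep eef
python3 - <<'E'
from h import *
w=shot('wrist');np.savez('w18.npz',**w); p=chuck(w,(.5015,-.4265)); print(yaw())
rel(down([*p,.30],.637))
E
```

```text
eef_pos: [0.5012, -0.4275, 0.301]
chuck [ 0.5032 -0.4286] n 296 px 254.6 200.9 std mm [6.1 6.2]
2.014266795112068
rows [-0.0034, 0.0029, 0.002] [0.0001, 0.0001, 0.4384] mm [-1.7, 1.4, 1.0]
```

```bash
python3 -m pendant '[0,0,0,0,0,0.04,0.7,0,0,0,0,0,0.08,0.7,0,0,0,0,0,0.12,0.7,0,0,0,0,0,0.16,0.7,0,0,0,0,0,0.2,0.7,0,0,0,0,0,0.24,0.7,0,0,0,0,0,0.28,0.7,0,0,0,0,0,0.32,0.7,0,0,0,0,0,0.36,0.7,0,0,0,0,0,0.39,0.7]'|grep eef
python3 - <<'E'
from h import *
w=shot('wrist');np.savez('w19.npz',**w); p=chuck(w,(.5025,-.4275)); print(yaw(),bot.get_obs()['joint_pos'][5])
im=w['pixels'];u,v=proj(w,[*p,.229]);u,v=int(u),int(v)
save(w,'w19.png',(u-60,v-45,u+60,v+45),6); print(u-60,v-45)
rel(down([*p,.185],.78))
E
```

```text
eef_pos: [0.501, -0.428, 0.301]
chuck [ 0.5038 -0.4284] n 298 px 255.3 198.3 std mm [6.1 6.2]
0.7817515188726121 1.6528361242604557
195 153
rows [0.0035, 0.0045, 0.232] [0.0001, -0.0, 0.0006] mm [1.7, 2.2, 116.0]
```

View pics/w19.png

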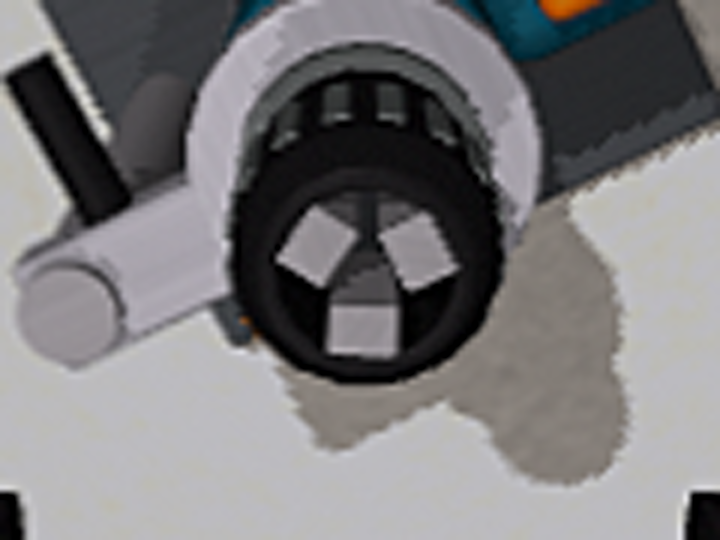

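The crop shows three jaws around (366,272) in the black sleeve. They're about 7 px/mm with inner faces about 4 mm from the axis, so the sleeve is at about 2.8 rad. The chuck centre agrees from three views.

```bash
python3 -m pendant '[0.0035,0.0045,0.05,0,0,0,0.7,0.0035,0.0045,0.1,0,0,0,0.7,0.0035,0.0045,0.15,0,0,0,0.7,0.0035,0.0045,0.19,0,0,0,0.7,0.0035,0.0045,0.215,0,0,0,0.7,0.0035,0.0045,0.23,0,0,0,0.7,0.0035,0.0045,0.23,0,0,0,0.7,0.0035,0.0045,0.23,0,0,0,0.7,0.0035,0.0045,0.23,0,0,0,0.7,0.0035,0.0045,0.23,0,0,0,0.7]'|grep -E "eef|ft"
python3 -m pendant '[0,0,0,0,0,0,0.5,0,0,0,0,0,0,0.4,0,0,0,0,0,0,0.3,0,0,0,0,0,0,0.2,0,0,0,0,0,0,0,0,0,0,0,0,0,0,0,0,0,0,0,0,0,0,0,0,0,0,0,0,0,0,0,0,0,0,0,0,0,0,0,0,0,0]'|grep -E "eef|ft|gr"
python3 -c "
from h import *
o=bot.get_obs();print(o['ft_torque'],o['joint_pos'],yaw())"
```

```text
eef_pos: [0.5043, -0.4294, 0.1873]
ft_force: [0.3, 0.4, 0.1]
eef_pos: [0.503, -0.4283, 0.187]
ft_force: [-2.7, 2.9, 5.0]
grip_width: 0.0379
grasp_force: 62.5
[ 0.64296425  0.62623978 -0.0847207 ] [-7.05546534e-01  5.86268832e-01  4.29448528e-01  1.41437035e+00
  3.14289027e-04  1.65023579e+00] 0.7858102110029652
```

```bash
python3 -m pendant '[0,0,0,0,0,-0.03,0,0,0,0,0,0,-0.06,0,0,0,0,0,0,-0.1,0,0,0,0,0,0,-0.14,0,0,0,0,0,0,-0.18,0,0,0,0,0,0,-0.22,0,0,0,0,0,0,-0.26,0,0,0,0,0,0,-0.3,0,0,0,0,0,0,-0.34,0,0,0,0,0,0,-0.34,0]'|grep -E "eef|ft|gr"
python3 -c "
from h import *
o=bot.get_obs();print(o['ft_torque'],o['joint_pos'][5],yaw())"
python3 -m pendant '[0,0,0,0,0,-0.03,0,0,0,0,0,0,-0.06,0,0,0,0,0,0,-0.1,0,0,0,0,0,0,-0.14,0,0,0,0,0,0,-0.18,0,0,0,0,0,0,-0.22,0,0,0,0,0,0,-0.26,0,0,0,0,0,0,-0.3,0,0,0,0,0,0,-0.34,0,0,0,0,0,0,-0.34,0]'|grep -E "eef|ft|gr"
python3 -c "
from h import *
o=bot.get_obs();print(o['ft_torque'],o['joint_pos'][5],yaw())"
```

```text
eef_pos: [0.5024, -0.4281, 0.187]
ft_force: [-4.5, 4.7, 6.5]
grip_width: 0.038
grasp_force: 62.5
[0.72906834 0.86689346 0.24210405] 0.5774338848888689 1.8584732173819656
eef_pos: [0.502, -0.4285, 0.187]
ft_force: [-6.1, 2.9, 7.4]
grip_width: 0.0381
grasp_force: 62.5
[0.60713196 1.10409662 0.20692171] -0.4907209087439429 2.9261873400567673
```

```bash
python3 -m pendant '[0,0,0,0,0,-0.02,0,0,0,0,0,0,-0.04,0,0,0,0,0,0,-0.06,0,0,0,0,0,0,-0.08,0,0,0,0,0,0,-0.1,0,0,0,0,0,0,-0.12,0,0,0,0,0,0,-0.14,0,0,0,0,0,0,-0.16,0,0,0,0,0,0,-0.16,0,0,0,0,0,0,-0.16,0]'|grep -E "eef|ft|gr"
python3 -c "
from h import *
o=bot.get_obs();print(o['ft_torque'],o['joint_pos'][5],yaw(),o['tau'])"
python3 -m pendant '[0,0,0,0,0,-0.02,0,0,0,0,0,0,-0.04,0,0,0,0,0,0,-0.06,0,0,0,0,0,0,-0.06,0,0,0,0,0,0,-0.06,0,0,0,0,0,0,-0.06,0,0,0,0,0,0,-0.06,0,0,0,0,0,0,-0.06,0,0,0,0,0,0,-0.06,0,0,0,0,0,0,-0.06,0]'|grep -E "eef|ft|gr"
python3 -c "
from h import *
o=bot.get_obs();print(o['ft_torque'],o['joint_pos'][5],yaw())"
```

```text
eef_pos: [0.5021, -0.4288, 0.187]
ft_force: [-5.4, 1.2, 5.7]
grip_width: 0.0383
grasp_force: 62.5
[0.4920315  1.06417013 0.2317919 ] -0.9895893889030141 -2.8582156249146093 [  1.10419527 -49.84598994  25.87751627  -2.12061904   0.52136505
   0.17351969]
eef_pos: [0.5021, -0.4289, 0.187]
ft_force: [-4.6, 1.2, 5.4]
grip_width: 0.038
grasp_force: 62.5
[0.38253269 1.05327335 0.15362395] -1.1779558671634525 -2.669825694691713
```

```bash
python3 -m pendant '[0,0,0,0,0,-0.02,0,0,0,0,0,0,-0.04,0,0,0,0,0,0,-0.06,0,0,0,0,0,0,-0.06,0,0,0,0,0,0,-0.06,0,0,0,0,0,0,-0.06,0,0,0,0,0,0,-0.06,0,0,0,0,0,0,-0.06,0,0,0,0,0,0,-0.06,0,0,0,0,0,0,-0.06,0]'|grep -E "eef|ft"
python3 -c "
from h import *
o=bot.get_obs();print(o['ft_torque'],o['joint_pos'][5],yaw())"
python3 -m pendant '[0,0,0,0,0,0,0.7,0,0,0,0,0,0,0.7,0,0,0,0,0,0,0.7,0,0,0,0,0,0,0.7,0,0,0,0,0,0,0.7,0,0,-0.04,0,0,0,0.7,0,0,-0.1,0,0,0,0.7,0,0,-0.16,0,0,0,0.7,0,0,-0.22,0,0,0,0.7,0,0,-0.23,0,0,0,0.7]'|grep -E "eef|ft|gr"
python3 - <<'E'
from h import *
w=shot('wrist');np.savez('w20.npz',**w)
for f in ('w19','w20'):
    c=dict(np.load(f+'.npz')); c['k1']=float(c['k1']); p=np.array([.5035,-.4285])
    im=c['pixels']; hsv=cv2.cvtColor(im,cv2.COLOR_RGB2HSV); u0,v0=proj(c,[*p,.229]).astype(int)
    q=np.array([onz(c,a,b,.229)[:2] for a in range(u0-28,u0+29) for b in range(v0-28,v0+29) if im[b,a].min()>110 and hsv[b,a,1]<60])
    q=q[np.linalg.norm(q-p,axis=1)<.0165]; ctr=q.mean(0); r=np.linalg.norm(q-ctr,axis=1)*1e3; print(f,ctr.round(4),'mean r',r.mean().round(2),np.percentile(r,[2,50,98]).round(1),len(q))
E
```

```text
eef_pos: [0.5021, -0.429, 0.187]
ft_force: [-4.6, 2.1, 4.6]
[ 0.47134115  0.91298901 -0.78570511] -1.3637986046451227 -2.4842998094023763
eef_pos: [0.5049, -0.4299, 0.3072]
ft_force: [0.4, -0.5, 1.2]
grip_width: 0.06
grasp_force: 0.0
w19 [ 0.5039 -0.4286] mean r 8.38 [ 4.8  8.4 11.8] 281
w20 [ 0.5041 -0.4287] mean r 11.65 [ 7.6 11.6 15.9] 271
```

```bash
python3 -c "
from h import *
rel(down([0.4352,-0.2235,0.15],-2.356))"
```

```text
rows [-0.1425, 0.4145, 0.3083] [-0.0029, 0.0004, -0.0399] mm [-71.3, 207.3, 154.1]
```

```bash
python3 -m pendant '[-0.02,0.07,0,0,0,-0.01,0.5,-0.04,0.14,0,0,0,-0.02,0.5,-0.07,0.21,0.02,0,0,-0.03,0.5,-0.1,0.28,0.06,0,0,-0.04,0.5,-0.12,0.35,0.12,0,0,-0.04,0.5,-0.1425,0.4145,0.18,0,0,-0.04,0.5,-0.1425,0.4145,0.24,0,0,-0.04,0.5,-0.1425,0.4145,0.3,0,0,-0.04,0.5,-0.1425,0.4145,0.308,0,0,-0.04,0.5,-0.1425,0.4145,0.308,0,0,-0.04,0.5]'|grep eef
python3 - <<'E'
from h import *
w=shot('wrist');np.savez('w21.npz',**w)
im=w['pixels'];hsv=cv2.cvtColor(im,cv2.COLOR_RGB2HSV).astype(int)
u0,v0=proj(w,[.4352,-.2235,.05]).round().astype(int); print(u0,v0,[ (hsv[v0+d,u0].tolist()) for d in range(-20,21,4)],[ (hsv[v0,u0+d].tolist()) for d in range(-20,21,4)])
E
```

```text
eef_pos: [0.4307, -0.2203, 0.1443]
248 192 [[13, 182, 73], [14, 192, 77], [60, 9, 27], [19, 130, 94], [20, 186, 115], [19, 185, 139], [19, 185, 124], [12, 182, 98], [13, 177, 115], [13, 181, 114], [15, 23, 154]] [[13, 177, 115], [13, 176, 120], [13, 180, 109], [20, 192, 105], [19, 185, 106], [19, 185, 139], [19, 184, 126], [14, 185, 123], [13, 182, 119], [13, 178, 130], [13, 176, 126]]
```

```bash
cat >> h.py <<'E'
def cs(c,p0=(.4352,-.2235),z=.05):
    T=c['M']@np.linalg.inv(np.array(c['hand_eye'])); u0,v0=proj(c,[*p0,z]).round().astype(int)
    hsv=cv2.cvtColor(c['pixels'],cv2.COLOR_RGB2HSV).astype(int); m=np.zeros(hsv.shape[:2],np.uint8)
    b=slice(max(v0-25,0),v0+25),slice(u0-25,u0+25); m[b]=((hsv[b][...,0]>=17)&(hsv[b][...,0]<28)&(hsv[b][...,1]>100))
    n,l,s,_=cv2.connectedComponentsWithStats(m); k=1+s[1:,4].argmax(); v,u=np.nonzero(l==k)
    q=np.array([(np.linalg.inv(T)@np.append(onz(c,a,d,z),1))[:2] for a,d in zip(u,v)])
    print('n',len(u),'x',q[:,0].min().round(4),q[:,0].max().round(4),'y',q[:,1].min().round(4),q[:,1].max().round(4))
    t=np.array([q[:,0].min()-.0003+.008,(q[:,1].min()+q[:,1].max())/2]); w=(T@[*t,T[2,3]-z,1])[:2]; print('tool',t.round(4),'world',w.round(4)); return w
E
python3 - <<'E'
from h import *
c=dict(np.load('w21.npz')); c['k1']=float(c['k1'])
w=cs(c); print(tool()[:3,3]); rel(down([*w,.0315],-2.356))
E
```

```text
n 254 x -0.0074 0.0105 y -0.0153 0.0001
tool [ 0.0003 -0.0076] world [ 0.4353 -0.2257]
[ 0.43244272 -0.22144829  0.14640057]
rows [0.0018, -0.0104, 0.2298] [0.0005, -0.0002, 0.0] mm [0.9, -5.2, 114.9]
```

```bash
python3 -m pendant '[0.002,-0.01,0.04,0,0,0,0.45,0.002,-0.01,0.08,0,0,0,0.45,0.002,-0.01,0.11,0,0,0,0.45,0.002,-0.01,0.13,0,0,0,0.45,0.002,-0.01,0.14,0,0,0,0.45,0.002,-0.01,0.14,0,0,0,0.45,0.002,-0.01,0.14,0,0,0,0.45,0.002,-0.01,0.14,0,0,0,0.45,0.002,-0.01,0.14,0,0,0,0.45,0.002,-0.01,0.14,0,0,0,0.45]'|grep -E "eef|gr"
python3 - <<'E'
from h import *
c=shot('wrist');np.savez('w22.npz',**c)
w=cs(c,(.4353,-.2257)); print(tool()[:3,3]); rel(down([*w,.0315],-2.356))
E
```

```text
eef_pos: [0.4361, -0.226, 0.0775]
grip_width: 0.0382
grasp_force: 0.0
n 456 x -0.0069 0.0113 y -0.0063 0.0087
tool [0.0008 0.0012] world [ 0.4348 -0.2258]
[ 0.43593488 -0.22591374  0.0772748 ]
rows [0.0015, 0.002, 0.0915] [-0.0004, 0.0001, 0.0001] mm [0.8, 1.0, 45.8]
```

```bash
python3 -m pendant '[0.001,0.003,0.02,0,0,0,0.45,0.001,0.003,0.04,0,0,0,0.45,0.001,0.003,0.06,0,0,0,0.45,0.001,0.003,0.08,0,0,0,0.45,0.001,0.003,0.091,0,0,0,0.45,0.001,0.003,0.091,0,0,0,0.45,0.001,0.003,0.091,0,0,0,0.45,0.001,0.003,0.091,0,0,0,0.3,0.001,0.003,0.091,0,0,0,0.2,0.001,0.003,0.091,0,0,0,0.2]'|grep -E "eef|ft|gr"
python3 -m pendant '[0,0,0,0,0,0,0.1,0,0,0,0,0,0,0,0,0,0,0,0,0,0,0,0,0,0,0,0,0,0,0,0,0,0,0,0,0,0,0,0,0,0,0,0,0,0,0,0,0,0,0,0,0,0,0,0,0,0,0,0,0,0,0,0,0,0,0,0,0,0,0]'|grep -E "eef|ft|gr"
```

```text
eef_pos: [0.4346, -0.2253, 0.0316]
ft_force: [-0.3, -0.8, 0.3]
grip_width: 0.0172
grasp_force: 0.0
eef_pos: [0.4346, -0.2253, 0.0317]
ft_force: [-0.5, 1.2, 6.4]
grip_width: 0.0127
grasp_force: 58.6
```

```bash
python3 -m pendant '[0,0,-0.02,0,0,0,0,0,0,-0.05,0,0,0,0,0,0,-0.1,0,0,0,0,0,0,-0.16,0,0,0,0,0,0,-0.23,0,0,0,0,0,0,-0.3,0,0,0,0,0,0,-0.38,0,0,0,0,0,0,-0.46,0,0,0,0,0,0,-0.53,0,0,0,0,0,0,-0.54,0,0,0,0]'|grep -E "eef|ft|gr"
python3 -c "
from h import *
rel(down([0.5038,-0.4287,0.29],-2.356)); print(tool()[:3,3])"
```

```text
eef_pos: [0.4361, -0.2261, 0.3084]
ft_force: [1.2, -0.9, 0.0]
grip_width: 0.0125
grasp_force: 58.9
rows [0.1911, -0.3818, 0.0403] [-0.0035, 0.0011, 0.0001] mm [95.6, -190.9, 20.2]
[ 0.4361102  -0.22607046  0.3084034 ]
```

```bash
python3 -m pendant '[0.03,-0.06,0,0,0,0,0,0.06,-0.12,0,0,0,0,0,0.09,-0.18,0,0,0,0,0,0.12,-0.24,0,0,0,0,0,0.15,-0.3,0,0,0,0,0,0.18,-0.36,0,0,0,0,0,0.191,-0.382,0,-0.003,0,0,0,0.191,-0.382,0,-0.003,0,0,0,0.191,-0.382,0,-0.003,0,0,0,0.191,-0.382,0,-0.003,0,0,0]'|grep -E "eef|ft|gr"
python3 - <<'E'
from h import *
c=shot('wrist');np.savez('w23.npz',**c); T=c['M']@np.linalg.inv(np.array(c['hand_eye'])); p=T[:3,3]
w=cs(c,p[:2],p[2]+.0183); print(p,'head minus tcp mm',((w-p[:2])*1e3).round(1))
tcp=np.array([.5038,-.4287])-(w-p[:2]); rel(down([*tcp,.2295],-2.356))
E
```

```text
eef_pos: [0.5014, -0.4268, 0.3007]
ft_force: [0.2, -0.1, -0.1]
grip_width: 0.0125
grasp_force: 58.9
n 713 x -0.007 0.0124 y -0.0077 0.0055
tool [ 0.0007 -0.0011] world [ 0.5018 -0.4282]
[ 0.5013934  -0.42675497  0.30068639] head minus tcp mm [ 0.4 -1.4]
rows [-0.0015, -0.0054, 0.1436] [0.0032, 0.0, 0.0003] mm [-0.8, -2.7, 71.8]
```

```bash
python3 -m pendant '[-0.0015,-0.0054,0.02,0.003,0,0,0,-0.0015,-0.0054,0.04,0.003,0,0,0,-0.0015,-0.0054,0.06,0.003,0,0,0,-0.0015,-0.0054,0.08,0.003,0,0,0,-0.0015,-0.0054,0.09,0.003,0,0,0,-0.0015,-0.0054,0.1,0.003,0,0,0,-0.0015,-0.0054,0.11,0.003,0,0,0,-0.0015,-0.0054,0.115,0.003,0,0,0,-0.0015,-0.0054,0.115,0.003,0,0,0,-0.0015,-0.0054,0.115,0.003,0,0,0]'|grep -E "eef|ft|gr"
python3 - <<'E'
from h import *
c=shot('wrist');np.savez('w24.npz',**c); T=c['M']@np.linalg.inv(np.array(c['hand_eye'])); p=T[:3,3]
w=cs(c,p[:2],p[2]+.0183); print(p,'head minus tcp mm',((w-p[:2])*1e3).round(1)); print((w-[.5038,-.4287])*1e3)
rel(down([*p[:2],.2275],-2.356))
E
```

```text
eef_pos: [0.5038, -0.4285, 0.2438]
ft_force: [-0.3, 0.6, -0.2]
grip_width: 0.0124
grasp_force: 58.9
n 716 x -0.007 0.0124 y -0.0077 0.0055
tool [ 0.0007 -0.0011] world [ 0.5041 -0.4298]
[ 0.50381874 -0.4285457   0.24384989] head minus tcp mm [ 0.3 -1.3]
[ 0.2704921  -1.13142006]
rows [-0.0001, 0.0003, 0.0331] [-0.0002, 0.0, 0.0001] mm [-0.0, 0.2, 16.5]
```

```bash
python3 -m pendant '[0,0.002,0.008,0,0,0,0,0,0.002,0.016,0,0,0,0,0,0.002,0.024,0,0,0,0,0,0.002,0.03,0,0,0,0,0,0.002,0.033,0,0,0,0,0,0.002,0.033,0,0,0,0,0,0.002,0.033,0,0,0,0,0,0.002,0.033,0,0,0,0,0,0.002,0.033,0,0,0,0,0,0.002,0.033,0,0,0,0]'|grep -E "eef|ft|gr"
python3 -m pendant '[0,0,0.001,0,0,0,0,0,0,0.002,0,0,0,0,0,0,0.003,0,0,0,0,0,0,0.004,0,0,0,0,0,0,0.004,0,0,0,0,0,0,0.004,0,0,0,0,0,0,0.004,0,0,0,0,0,0,0.004,0,0,0,0,0,0,0.004,0,0,0,0,0,0,0.004,0,0,0,0]'|grep -E "eef|ft|gr"
```

```text
eef_pos: [0.5032, -0.428, 0.2274]
ft_force: [-0.3, -0.2, -0.1]
grip_width: 0.0127
grasp_force: 58.9
eef_pos: [0.5031, -0.4279, 0.2251]
ft_force: [-0.2, 0.2, -0.6]
grip_width: 0.0128
grasp_force: 58.9
```

```bash
python3 -m pendant '[0,0,0,0,0,0,0.2,0,0,0,0,0,0,0.25,0,0,0,0,0,0,0.3,0,0,0,0,0,0,0.4,0,0,0,0,0,0,0.4,0,0,-0.02,0,0,0,0.5,0,0,-0.05,0,0,0,0.6,0,0,-0.1,0,0,0,0.7,0,0,-0.14,0,0,0,0.7,0,0,-0.15,0,0,0,0.7]'|grep -E "clock|eef|ft|gr"
python3 - <<'E'
from h import *
c=shot('wrist');np.savez('w25.npz',**c); cs(c,(.5038,-.4287),.243); print(yaw(),bot.get_obs()['joint_pos'][5])
rel(down([.5038,-.4287,.300],-2.0))
E
```

```text
clock: 54.0
eef_pos: [0.5039, -0.4286, 0.3043]
ft_force: [1.0, -1.0, 0.8]
grip_width: 0.06
grasp_force: 0.0
n 334 x -0.007 0.0106 y -0.0056 0.0087
tool [0.0007 0.0015] world [ 0.5027 -0.4283]
-2.3557973550367604 -1.4905836731021043
rows [0.0003, 0.0003, 0.0073] [-0.002, -0.0002, -0.1133] mm [0.2, 0.2, 3.6]
```

```bash
python3 -m pendant '[0,0,0,0,0,-0.04,0.7,0,0,0,0,0,-0.08,0.7,0,0,0,0,0,-0.12,0.7,0,0,0,0,0,-0.16,0.7,0,0,0.05,0,0,-0.17,0.7,0,0,0.1,0,0,-0.17,0.7,0,0,0.15,0,0,-0.17,0.7,0,0,0.2,0,0,-0.17,0.7,0,0,0.22,0,0,-0.17,0.7,0,0,0.233,0,0,-0.17,0.7]'|grep -E "eef|ft|gr"
python3 -c "
from h import *
rel(down([.5038,-.4287,.187],yaw()));o=bot.get_obs();print(o['joint_pos'][5],o['ft_force'])"
```

```text
eef_pos: [0.5016, -0.4266, 0.1801]
ft_force: [-0.7, 0.5, 0.2]
grip_width: 0.0596
grasp_force: 0.0
rows [0.0029, -0.0052, -0.0139] [0.0017, 0.0008, 0.0] mm [1.4, -2.6, -7.0]
-2.0246329379519894 [-0.68323369  0.47103704  0.15846626]
```

```bash
python3 -m pendant '[0,0,0,0,0,0,0.7,0,0,0,0,0,0,0.7,0,0,0,0,0,0,0.6,0,0,0,0,0,0,0.6,0,0,0,0,0,0,0.6,0,0,0,0,0,0,0.6,0,0,0,0,0,0,0.6,0,0,0,0,0,0,0.6,0,0,0,0,0,0,0.6,0,0,0,0,0,0,0.6]'|grep -E "eef|ft|gr"
python3 -c "
from h import *
rel(down([.5038,-.4287,.187],yaw()))"
```

```text
eef_pos: [0.503, -0.4279, 0.1836]
ft_force: [-0.3, -0.4, 0.5]
grip_width: 0.0508
grasp_force: 0.0
rows [0.0012, -0.0019, -0.0068] [0.0, 0.0, 0.0] mm [0.6, -0.9, -3.4]
```

Now close on the sleeve and turn clockwise in steps, watching the torque.

```bash
python3 -m pendant '[0.001,-0.002,-0.007,0,0,0,0.6,0.001,-0.002,-0.007,0,0,0,0.4,0.001,-0.002,-0.007,0,0,0,0.3,0.001,-0.002,-0.007,0,0,0,0.2,0.001,-0.002,-0.007,0,0,0,0,0.001,-0.002,-0.007,0,0,0,0,0.001,-0.002,-0.007,0,0,0,0,0.001,-0.002,-0.007,0,0,0,0,0.001,-0.002,-0.007,0,0,0,0,0.001,-0.002,-0.007,0,0,0,0]'|grep -E "eef|ft|gr"
python3 -m pendant '[0,0,0,0,0,0.03,0,0,0,0,0,0,0.06,0,0,0,0,0,0,0.1,0,0,0,0,0,0,0.14,0,0,0,0,0,0,0.18,0,0,0,0,0,0,0.22,0,0,0,0,0,0,0.26,0,0,0,0,0,0,0.3,0,0,0,0,0,0,0.34,0,0,0,0,0,0,0.34,0]'|grep -E "eef|ft|gr"
python3 -c "
from h import *
o=bot.get_obs();print(o['ft_torque'],o['joint_pos'][5])"
python3 -m pendant '[0,0,0,0,0,0.03,0,0,0,0,0,0,0.06,0,0,0,0,0,0,0.1,0,0,0,0,0,0,0.14,0,0,0,0,0,0,0.18,0,0,0,0,0,0,0.22,0,0,0,0,0,0,0.26,0,0,0,0,0,0,0.3,0,0,0,0,0,0,0.34,0,0,0,0,0,0,0.34,0]'|grep -E "eef|ft|gr"
python3 -c "
from h import *
o=bot.get_obs();print(o['ft_torque'],o['joint_pos'][5])"
```

```text
eef_pos: [0.5026, -0.4285, 0.1883]
ft_force: [-4.6, 2.0, 4.7]
grip_width: 0.0383
grasp_force: 61.9
eef_pos: [0.5027, -0.4286, 0.1882]
ft_force: [-4.1, 1.6, 5.1]
grip_width: 0.0378
grasp_force: 61.7
[ 0.48170797  0.90795606 -0.21094805] -0.952172426800536
eef_pos: [0.5027, -0.4288, 0.1882]
ft_force: [-5.0, 0.5, 5.9]
grip_width: 0.0382
grasp_force: 61.7
[ 0.37211831  0.89633261 -0.16205647] 0.11582320268691501
```

```bash
python3 -m pendant '[0,0,0,0,0,0.03,0,0,0,0,0,0,0.06,0,0,0,0,0,0,0.09,0,0,0,0,0,0,0.12,0,0,0,0,0,0,0.15,0,0,0,0,0,0,0.18,0,0,0,0,0,0,0.21,0,0,0,0,0,0,0.24,0,0,0,0,0,0,0.27,0,0,0,0,0,0,0.27,0]'|grep -E "eef|gr"
python3 -c "
from h import *
o=bot.get_obs();print(o['ft_torque'],o['joint_pos'][5])"
python3 -m pendant '[0,0,0,0,0,0.02,0,0,0,0,0,0,0.04,0,0,0,0,0,0,0.06,0,0,0,0,0,0,0.08,0,0,0,0,0,0,0.1,0,0,0,0,0,0,0.1,0,0,0,0,0,0,0.1,0,0,0,0,0,0,0.1,0,0,0,0,0,0,0.1,0,0,0,0,0,0,0.1,0]'|grep -E "eef|gr"
python3 -c "
from h import *
o=bot.get_obs();print(o['ft_torque'],o['joint_pos'][5])"
```

```text
eef_pos: [0.5026, -0.4289, 0.1882]
grip_width: 0.0381
grasp_force: 61.7
[ 0.23153622  0.89331911 -0.1612526 ] 0.9624880233055764
eef_pos: [0.5025, -0.4289, 0.1882]
grip_width: 0.0383
grasp_force: 61.7
[ 0.28761802  0.92596094 -0.17245928] 1.2737713468537033
```

```bash
python3 -m pendant '[0,0,0,0,0,0.02,0,0,0,0,0,0,0.04,0,0,0,0,0,0,0.06,0,0,0,0,0,0,0.08,0,0,0,0,0,0,0.1,0,0,0,0,0,0,0.1,0,0,0,0,0,0,0.1,0,0,0,0,0,0,0.1,0,0,0,0,0,0,0.1,0,0,0,0,0,0,0.1,0]'|grep -E "eef|gr"
python3 -c "
from h import *
o=bot.get_obs();print(o['ft_torque'],o['joint_pos'][5])"
python3 -m pendant '[0,0,0,0,0,0.02,0,0,0,0,0,0,0.04,0,0,0,0,0,0,0.04,0,0,0,0,0,0,0.04,0,0,0,0,0,0,0.04,0,0,0,0,0,0,0.04,0,0,0,0,0,0,0.04,0,0,0,0,0,0,0.04,0,0,0,0,0,0,0.04,0,0,0,0,0,0,0.04,0]'|grep -E "eef|gr"
python3 -c "
from h import *
o=bot.get_obs();print(o['ft_torque'],o['joint_pos'][5])"
```

```text
eef_pos: [0.5025, -0.4289, 0.1882]
grip_width: 0.0381
grasp_force: 61.6
[ 0.1555779   1.01171907 -0.15908444] 1.587856559855293
eef_pos: [0.5025, -0.4288, 0.1882]
grip_width: 0.0378
grasp_force: 61.6
[ 0.25968108  1.04653666 -0.08698688] 1.7134961029034879
```

```bash
for k in 1; do python3 -m pendant '[0,0,0,0,0,0.02,0,0,0,0,0,0,0.04,0,0,0,0,0,0,0.04,0,0,0,0,0,0,0.04,0,0,0,0,0,0,0.04,0,0,0,0,0,0,0.04,0,0,0,0,0,0,0.04,0,0,0,0,0,0,0.04,0,0,0,0,0,0,0.04,0,0,0,0,0,0,0.04,0]'|grep -E "clock|grip"; done
python3 -c "
from h import *
o=bot.get_obs();print(o['ft_torque'],o['joint_pos'][5],o['tau'][5])"
python3 -m pendant '[0,0,0,0,0,0.02,0,0,0,0,0,0,0.04,0,0,0,0,0,0,0.04,0,0,0,0,0,0,0.04,0,0,0,0,0,0,0.04,0,0,0,0,0,0,0.04,0,0,0,0,0,0,0.04,0,0,0,0,0,0,0.04,0,0,0,0,0,0,0.04,0,0,0,0,0,0,0.04,0]'|grep -E "clock|grip"
python3 - <<'E'
from h import *
o=bot.get_obs();print(o['ft_torque'],o['joint_pos'][5],o['tau'][5])
c=shot('wrist');np.savez('w26.npz',**c); cs(c,(.5033,-.4285),.243)
E
```

```text
clock: 62.38
grip_width: 0.0381
[ 0.19848671  1.07498306 -0.13930829] 1.8390783469059238 -0.11107368394732475
clock: 63.22
grip_width: 0.038
[ 0.2475569   1.11202737 -0.10808075] 1.964697884269802 -0.09608972584828734
n 1253 x -0.0067 0.0126 y -0.0069 0.0084
tool [0.001  0.0008] world [ 0.5038 -0.429 ]
```

```bash
python3 - <<'E'
from h import *
a=dict(np.load('w25.npz'));b=dict(np.load('w26.npz')); out=[]
for c in (a,b):
    c['k1']=float(c['k1']); u,v=proj(c,[.5035,-.4287,.232]).astype(int); print(u,v)
    h=45 if c is b else 30
    out.append(cv2.resize(c['pixels'][v-h:v+h,u-h:u+h],(400,400),interpolation=cv2.INTER_CUBIC))
cv2.imwrite('pics/m26.png',np.hstack(out)[...,::-1])
E
```

```text
255 198
253 285
```

View pics/m26.png

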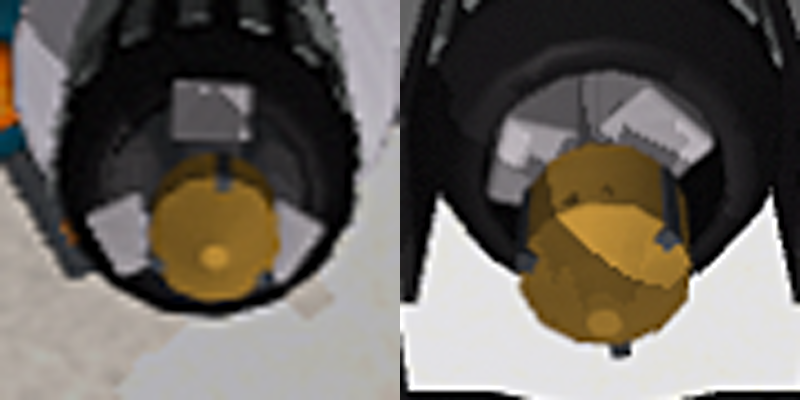

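The left view shows the bit standing in the fully open jaws. On the right the jaws have come well in around the shank (jaws at (535,150) and (660,125)). I'll keep turning a little until it stiffens.

```bash
for k in 1; do python3 -m pendant '[0,0,0,0,0,0.01,0,0,0,0,0,0,0.02,0,0,0,0,0,0,0.03,0,0,0,0,0,0,0.04,0,0,0,0,0,0,0.05,0,0,0,0,0,0,0.06,0,0,0,0,0,0,0.07,0,0,0,0,0,0,0.08,0,0,0,0,0,0,0.09,0,0,0,0,0,0,0.1,0]'|grep -E "clock|eef|ft_f|tool"; done
python3 - <<'E'
from h import *
o=bot.get_obs();print(o['ft_torque'],o['joint_pos'][5],o['tau'][5])
E
python3 -m pendant '[0,0,0,0,0,0.01,0,0,0,0,0,0,0.02,0,0,0,0,0,0,0.03,0,0,0,0,0,0,0.04,0,0,0,0,0,0,0.05,0,0,0,0,0,0,0.06,0,0,0,0,0,0,0.07,0,0,0,0,0,0,0.08,0,0,0,0,0,0,0.09,0,0,0,0,0,0,0.1,0]'|grep -E "clock|eef|ft_f|tool"
python3 - <<'E'
from h import *
o=bot.get_obs();print(o['ft_torque'],o['joint_pos'][5],o['tau'][5])
c=shot('wrist');np.savez('w27.npz',**c)
E
```

```text
clock: 64.1
eef_pos: [0.5051, -0.4283, 0.1883]
tool_rot: [0.997, 0.081, 0.001, 0.001]
ft_force: [-1.1, 1.7, 4.8]
[0.13700079 0.00474169 2.35584128] 2.274987650071746 1.878988891839981
clock: 64.93
eef_pos: [0.5116, -0.4302, 0.1885]
tool_rot: [0.997, -0.076, 0.008, 0.002]
ft_force: [26.5, -8.5, -7.7]
[-1.48486871 -5.25291361  0.23868983] 2.5913570150446814 0.5890938453376293
```

The sleeve tightened at 2.4 N m and then the grip slipped. Releasing and checking.

```bash
python3 -m pendant '[0,0,0,0,0,0,0.6,0,0,0,0,0,0,0.7,0,0,0,0,0,0,0.7,0,0,0,0,0,0,0.7,0,0,0,0,0,0,0.7,0,0,0,0,0,0,0.7,0,0,-0.03,0,0,0,0.7,0,0,-0.1,0,0,0,0.7,0,0,-0.18,0,0,0,0.7,0,0,-0.23,0,0,0,0.7]'|grep -E "clock|eef|ft_f|gri"
python3 - <<'E'
from h import *
c=shot('wrist');np.savez('w28.npz',**c); cs(c,(.5035,-.4287),.243); print(tool()[:3,3],yaw())
p=np.array([.5038,-.4287]); im=c['pixels']; hsv=cv2.cvtColor(im,cv2.COLOR_RGB2HSV); u0,v0=proj(c,[*p,.229]).astype(int)
q=np.array([onz(c,a,b,.229)[:2] for a in range(u0-30,u0+31) for b in range(v0-30,v0+31) if im[b,a].min()>110 and hsv[b,a,1]<60])
q=q[np.linalg.norm(q-p,axis=1)<.0165]; r=np.linalg.norm(q-p,axis=1)*1e3; print('jaws',np.percentile(r,[2,50,98]).round(1),len(q))
t=shot('top'); s=shot('scene'); np.savez('t28.npz',**t); np.savez('s28.npz',**s)
E
```

```text
clock: 65.82
eef_pos: [0.5039, -0.4288, 0.306]
ft_force: [1.0, -0.5, 0.9]
grip_width: 0.0597
n 341 x -0.0097 0.009 y -0.0076 0.0077
tool [-0.002  0.   ] world [ 0.502  -0.4287]
[ 0.50498966 -0.42979108  0.31141616] -0.1568854756965955
jaws [ 6.6  9.2 11.2] 62
```

```bash
python3 -m pendant '[0,0,0,0,0,-0.04,0.7,0,0,0,0,0,-0.08,0.7,0,0,0,0,0,-0.12,0.7,0,0,0,0,0,-0.16,0.7,0,0,0,0,0,-0.2,0.7,0,0,0,0,0,-0.24,0.7,0,0,0,0,0,-0.28,0.7,0,0,0,0,0,-0.32,0.7,0,0,0,0,0,-0.36,0.7,0,0,0,0,0,-0.4,0.7]'|grep eef
python3 -m pendant '[0,0,0,0,0,-0.04,0.7,0,0,0,0,0,-0.08,0.7,0,0,0,0,0,-0.12,0.7,0,0,0,0,0,-0.16,0.7,0,0,0,0,0,-0.2,0.7,0,0,0,0,0,-0.24,0.7,0,0,0,0,0,-0.28,0.7,0,0,0,0,0,-0.32,0.7,0,0,0,0,0,-0.36,0.7,0,0,0,0,0,-0.4,0.7]'|grep eef
python3 - <<'E'
from h import *
c=shot('wrist');np.savez('w29.npz',**c); cs(c,(.5035,-.4287),.243); print(yaw(),bot.get_obs()['joint_pos'][5])
rel(down([.5036,-.4287,.187],yaw()))
E
```

```text
eef_pos: [0.5033, -0.4283, 0.3002]
eef_pos: [0.5033, -0.4282, 0.3001]
n 348 x -0.0085 0.0096 y -0.0081 0.0068
tool [-0.0008 -0.0006] world [ 0.5032 -0.4292]
2.3530132841799767 0.08353252180693968
rows [-0.0018, -0.0001, 0.2264] [-0.0001, -0.0011, 0.0] mm [-0.9, -0.0, 113.2]
```

```bash
python3 -m pendant '[-0.002,0,0.04,0,0,0,0.7,-0.002,0,0.09,0,0,0,0.7,-0.002,0,0.14,0,0,0,0.7,-0.002,0,0.18,0,0,0,0.7,-0.002,0,0.21,0,0,0,0.7,-0.002,0,0.226,0,0,0,0.7,-0.002,0,0.226,0,0,0,0.7,-0.002,0,0.226,0,0,0,0.7,-0.002,0,0.226,0,0,0,0.7,-0.002,0,0.226,0,0,0,0.7]'|grep -E "eef|ft"
python3 -m pendant '[0,0,0,0,0,0,0.5,0,0,0,0,0,0,0.4,0,0,0,0,0,0,0.3,0,0,0,0,0,0,0.2,0,0,0,0,0,0,0,0,0,0,0,0,0,0,0,0,0,0,0,0,0,0,0,0,0,0,0,0,0,0,0,0,0,0,0,0,0,0,0,0,0,0]'|grep -E "eef|ft|gr"
python3 -c "
from h import *
o=bot.get_obs();print(o['ft_torque'],o['joint_pos'][5])"
python3 -m pendant '[0,0,0,0,0,0.01,0,0,0,0,0,0,0.02,0,0,0,0,0,0,0.03,0,0,0,0,0,0,0.03,0,0,0,0,0,0,0.03,0,0,0,0,0,0,0.03,0,0,0,0,0,0,0.03,0,0,0,0,0,0,0.03,0,0,0,0,0,0,0.03,0,0,0,0,0,0,0.03,0]'|grep -E "eef|ft"
python3 -c "
from h import *
o=bot.get_obs();print(o['ft_torque'],o['joint_pos'][5])"
```

```text
eef_pos: [0.5052, -0.4299, 0.1907]
ft_force: [-0.6, 0.3, 0.9]
eef_pos: [0.5043, -0.4305, 0.1909]
ft_force: [-2.8, -0.0, 5.9]
grip_width: 0.0385
grasp_force: 61.1
[-0.43573729  0.70353522 -0.03331043] 0.09349107236468436
eef_pos: [0.5052, -0.432, 0.191]
ft_force: [-0.2, -5.1, 3.2]
[-1.20196993  0.26953003  0.29845465] 0.18678660145861206
```

```bash
python3 -m pendant '[0,0,0,0,0,0.01,0,0,0,0,0,0,0.02,0,0,0,0,0,0,0.03,0,0,0,0,0,0,0.04,0,0,0,0,0,0,0.05,0,0,0,0,0,0,0.05,0,0,0,0,0,0,0.05,0,0,0,0,0,0,0.05,0,0,0,0,0,0,0.05,0,0,0,0,0,0,0.05,0]'|grep -E "eef|ft|gr"
python3 - <<'E'
from h import *
o=bot.get_obs();print(o['ft_torque'],o['joint_pos'][5])
c=shot('wrist');np.savez('w30.npz',**c); cs(c,(.5035,-.4287),.243)
E
```

```text
eef_pos: [0.5061, -0.4346, 0.1911]
ft_force: [0.5, -13.0, 2.5]
grip_width: 0.0381
grasp_force: 65.0
[-2.61366413 -0.17982225  1.5670266 ] 0.3404503258918801
n 1268 x -0.0019 0.0172 y -0.0075 0.0082
tool [0.0058 0.0003] world [ 0.5032 -0.4288]
```

The sleeve no longer turns; the pads just roll on it at 1.6 N m, so it is tight. Releasing and moving off.

```bash
python3 -m pendant '[0,0,0,0,0,0,0.6,0,0,0,0,0,0,0.7,0,0,0,0,0,0,0.7,0,0,0,0,0,0,0.7,0,0,0,0,0,0,0.7,0,0,0,0,0,0,0.7,0,0,-0.03,0,0,0,0.7,0,0,-0.1,0,0,0,0.7,0,0,-0.18,0,0,0,0.7,0,0,-0.25,0,0,0,0.7]'|grep -E "clock|eef|ft_f|gri"
python3 -c "
from h import *
rel(down([0.42,-0.05,0.38],np.pi))"
```

```text
clock: 71.9
eef_pos: [0.5043, -0.4287, 0.3159]
ft_force: [0.2, -1.5, 0.7]
grip_width: 0.0598
rows [0.7409, 0.2311, -0.1279] [0.0001, -0.0001, -0.334] mm [370.4, 115.5, -64.0]
```

```bash
python3 -m pendant '[0,0,-0.06,0,0,0,0.7,0.06,0.02,-0.1,0,0,0,0.7,0.13,0.04,-0.128,0,0,-0.03,0.7,0.2,0.06,-0.128,0,0,-0.07,0.7,0.28,0.09,-0.128,0,0,-0.11,0.7,0.36,0.11,-0.128,0,0,-0.15,0.7,0.44,0.14,-0.128,0,0,-0.19,0.7,0.52,0.16,-0.128,0,0,-0.23,0.7,0.6,0.19,-0.128,0,0,-0.27,0.7,0.68,0.21,-0.128,0,0,-0.31,0.7]'|grep eef
python3 -c "
from h import *
rel(down([0.47,0.16,0.30],np.pi+.23))"
```

```text
eef_pos: [0.4261, -0.082, 0.3782]
rows [-0.0514, 0.4891, 0.1565] [0.0001, 0.0003, -0.0969] mm [-25.7, 244.5, 78.3]
```

```bash
python3 -m pendant '[0,0.05,0,0,0,-0.03,0.7,0,0.12,0.03,0,0,-0.06,0.7,-0.01,0.19,0.06,0,0,-0.09,0.7,-0.02,0.26,0.1,0,0,-0.097,0.7,-0.03,0.33,0.14,0,0,-0.097,0.7,-0.04,0.4,0.157,0,0,-0.097,0.7,-0.05,0.47,0.157,0,0,-0.097,0.7,-0.05,0.489,0.157,0,0,-0.097,0.7,-0.05,0.489,0.157,0,0,-0.097,0.7,-0.05,0.489,0.157,0,0,-0.097,0.7]'|grep eef
python3 - <<'E'
from h import *
w=shot('wrist'); tubcheck(w); print(segs(w)); s=shot('scene')
u,v=proj(s,[.504,-.429,.235]).astype(int); print(u,v)
A=cv2.resize(s['pixels'][v-30:v+30,u-30:u+30],(400,400),interpolation=cv2.INTER_CUBIC)
u,v=proj(w,[*TUB,.01]).astype(int); print(u,v); x0,y0=max(u-75,0),max(v-75,0)
B=cv2.resize(w['pixels'][y0:y0+150,x0:x0+150],(400,400),interpolation=cv2.INTER_CUBIC)
cv2.imwrite('pics/fin.png',np.hstack([A,B])[...,::-1])
E
```

```text
eef_pos: [0.4711, 0.1579, 0.2996]
in tub: red at [-0.0501 -0.0734] (want x -.05)
in tub: red at [-0.0486  0.0238] (want x -.05)
in tub: red at [-0.0503  0.0704] (want x -.05)
in tub: red at [-0.047  -0.0227] (want x -.05)
[(array([317.33333333, 110.66666667]), np.int32(39)), (array([ 63.3, 167. ]), np.int32(30)), (array([261.09677419, 179.41935484]), np.int32(31)), (array([321.56097561, 180.07317073]), np.int32(41)), (array([350.35714286, 179.        ]), np.int32(42)), (array([292.69230769, 181.15384615]), np.int32(39)), (array([416.12, 207.36]), np.int32(25))]
97 312
305 208
```

View pics/fin.png

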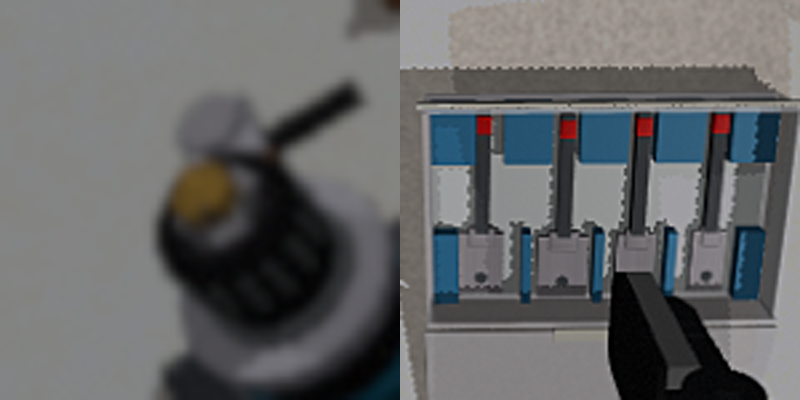

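Left: the brass head stands centred and upright in the closed chuck. Right: all four spades are in their compartments, with the leftmost (red at (484,124)) shifted about 4 mm sideways since its placing. I'll check that one from near, numerically.

```bash
python3 -m pendant '[-0.1,0.03,0.05,0,0,0,0.7,-0.15,0.06,0.1,0,0,0,0.7,-0.18,0.06,0.16,0,0,0,0.7,-0.19,0.02,0.2,0,0,0,0.7,-0.19,0.02,0.2,0,0,0,0.7,-0.19,0.02,0.2,0,0,0,0.7,-0.19,0.02,0.2,0,0,0,0.7,-0.19,0.02,0.2,0,0,0,0.7,-0.19,0.02,0.2,0,0,0,0.7,-0.19,0.02,0.2,0,0,0,0.7]'|grep eef
python3 - <<'E'
from h import *
w=shot('wrist'); np.savez('w32.npz',**w); tubcheck(w)
cs_,s_=np.cos(TH),np.sin(TH)
for f in ('w16','w32'):
    c=dict(np.load(f+'.npz')); c['k1']=float(c['k1']); print(f,c['M'][:3,3].round(3))
    im=c['pixels']; hsv=cv2.cvtColor(im,cv2.COLOR_RGB2HSV)
    # dark hole and blade edges profile: sample along tub lines at z of blade top (.010)
    for x in (-.045,-.03,0.0,.03,.045):
        row=''
        for y in np.arange(-.095,-.040,.001):
            p=TUB+np.array([cs_*x-s_*y,s_*x+cs_*y]); u,v=proj(c,[*p,.011]).round().astype(int)
            if not(0<=u<512 and 0<=v<384): row+='x'; continue
            h,s,vv=hsv[v,u]; row+= 'R' if s>150 and (h<8 or h>172) else 'b' if s>90 and 90<h<125 else '#' if vv<80 else 'o' if vv<125 else '.'
        print(x,row)
E
```

```text
eef_pos: [0.5622, 0.189, 0.2016]
in tub: red at [-0.0501 -0.0728] (want x -.05)
in tub: red at [-0.0502  0.0702] (want x -.05)
in tub: red at [-0.0475 -0.0222] (want x -.05)
in tub: red at [-0.0486  0.0237] (want x -.05)
w16 [0.486 0.177 0.352]
-0.045 bbbbbbbbbbbbbbbbb.oooo#########oooobbbbbbbbbbbbbbbbbbbb
-0.03 bbbbbbbbbbbbbbbbbboooo#########oooobbbbbbbbbbbbbbbbbbbb
0.0 .................ooooo########o........................
0.03 bbbbbbo...ooooooooooooooooooooooooooooooooooo##bbbbb.oo
0.045 bbbbbbo.oooo....oooooooooooooooooooooooooooooobbbbbbooo
w32 [0.488 0.171 0.35 ]
-0.045 bbbbbbbbbbbbbbbbbbRRRRRRRRRoooooo#bbbbbbbbbbbbbbbbbbbbb
-0.03 bbbbbbbbbbbbbbbbbb########o.....ooobbbbbbbbbbbbbbbbbbbb
0.0 .............ooo##########.............................
0.03 bbbbbbb...ooooooooooooooooooooooooo.....ooooo#bbbbbb..o
0.045 bbbbbbb......oooooooooooooooooooooo....oooooo#bbbbbbboo
```

```bash
python3 -c "
from h import *
print(bot.get_obs()['clock'], bot.job_done())"
```

```text
the job is handed in; nothing more can be done
74.55 None
```

The job was handed in at 74.6 s; it returned no verdict: the countersink stands upright in the tightened chuck (jaw force judged only by sleeve torque, over 1.5 N m), and all four spade bits lie one to a compartment in the tub, one about 4 mm off centre but still in its channel.

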